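# Fetch the icing pot from behind the shakers

### The job

Stand the red and the blue shaker out of the way on the wooden side board, leaving the yellow-lidded icing pot behind them where it is until both are there. Then set the pot upright in the open white pastry box, wholly on the round brown mark on its floor, and only after that put each shaker back, upright and wholly on the coaster of its own colour. Keep the shakers and the pot upright throughout and leave the sprinkle can, the spatula and the orange carton alone.

Things in the scene. Friction and masses are not known exactly. Their poses are not given: they have to be found in the camera images.
- red_shaker: Upright round topping shaker: aluminium body with a red band and a red cap, 52 mm across, 130 mm tall, straight-sided up to 122 mm, 0.22 kg nominal. Loose. Origin: centre of its underside, z up its axis. At the start it stands on the red coaster; grip it from above by its cap or upper body, well above the low pot.
- blue_shaker: Upright round topping shaker: aluminium body with a blue band and a blue cap, 52 mm across, 130 mm tall, straight-sided up to 122 mm, 0.22 kg nominal. Loose. Origin: centre of its underside, z up its axis. At the start it stands on the blue coaster; grip it from above by its cap or upper body, well above the low pot.
- icing_pot: Low round lidded icing pot, white with a yellow lid, straight-sided, 58 mm across, 48 mm tall, 0.15 kg nominal. Loose. Origin: centre of its underside, z up. At the start it stands on the floor of the small sheet pan, behind the two shakers and between them (about 80 mm from the axis of each), so that a gripper coming down on it would strike them.
- red_coaster: Fixed round red coaster, 80 mm across, 4 mm thick, lying in a small fixed aluminium sheet pan (190 x 200 mm, floor 3 mm thick, rim 15 mm high). Home of the red shaker. Origin: centre of its underside, so the shaker's underside rests 4 mm above it. The two coasters lie about 110 mm apart, centre to centre.
- blue_coaster: Fixed round blue coaster, 80 mm across, 4 mm thick, lying in a small fixed aluminium sheet pan (190 x 200 mm, floor 3 mm thick, rim 15 mm high). Home of the blue shaker. Origin: centre of its underside, so the shaker's underside rests 4 mm above it. The two coasters lie about 110 mm apart, centre to centre.
- side_board: Fixed light wooden board, 240 mm along its x, 130 mm along its y, 12 mm thick. Origin: centre of its underside (the top is 12 mm above it). The side area: both shakers fit on it, e.g. 100 mm apart along its x.
- pastry_box: Fixed open white pastry box, 170 x 170 mm outside, walls 3 mm thick and 55 mm high, floor 3 mm thick, with a flat round brown mark 88 mm across in the middle of the floor. Origin: centre of its underside, straight below the middle of the mark (the pot's underside rests 3 mm above it). Its lid hangs open from the rim on its +x side down to the table, 165 mm long.
- sprinkle_can: Bystander: green-labelled can, 66 mm across, 85 mm tall, loose. Origin: centre of its underside. Leave alone.
- spatula: Bystander: spatula lying flat on the table beside the work, loose. Its x axis runs along the handle, towards the blade. Origin: on its underside, on the tool's axis. Leave alone.
- paper_carton: Bystander: orange carton, 220 x 120 x 70 mm tall, loose. Origin: centre of its underside. Leave alone.
Things that resemble listed ones, but are neither listed nor needed, are in the scene too. Of the things that look like the blue_shaker, the middle-sized one is meant.

How it is judged (in metres and radians):
On the way, in this order (a step that is already met when the one before it is completed fails the run):
1. both shakers stand released on the side board, the pot still where it was (x of red_shaker in the frame of side_board between -0.097 and 0.097 m and y of red_shaker in the frame of side_board between -0.042 and 0.042 m and z of red_shaker in the frame of side_board between 0.007 and 0.018 m and angle between each of red_shaker, blue_shaker's own z axis and vertical below 0.12 rad and linear speed of each of red_shaker, blue_shaker below 0.02 m/s and angular speed of each of red_shaker, blue_shaker below 0.2 rad/s and contact force between each of red_shaker, blue_shaker and the fingers below 0.3 N and x of blue_shaker in the frame of side_board between -0.097 and 0.097 m and y of blue_shaker in the frame of side_board between -0.042 and 0.042 m and z of blue_shaker in the frame of side_board between 0.007 and 0.018 m and distance of icing_pot from where it was at the start of the episode below 0.02 m), for 0.2 s.
2. the pot stands released on the mark in the pastry box while both shakers are still on the side board (horizontal distance between icing_pot and pastry_box below 0.015 m and z of icing_pot in the frame of pastry_box below 0.01 m and angle between each of icing_pot, red_shaker, blue_shaker's own z axis and vertical below 0.12 rad and linear speed of each of icing_pot, red_shaker, blue_shaker below 0.02 m/s and angular speed of each of icing_pot, red_shaker, blue_shaker below 0.2 rad/s and contact force between each of icing_pot, red_shaker, blue_shaker and the fingers below 0.3 N and x of red_shaker in the frame of side_board between -0.097 and 0.097 m and y of red_shaker in the frame of side_board between -0.042 and 0.042 m and z of red_shaker in the frame of side_board between 0.007 and 0.018 m and x of blue_shaker in the frame of side_board between -0.097 and 0.097 m and y of blue_shaker in the frame of side_board between -0.042 and 0.042 m and z of blue_shaker in the frame of side_board between 0.007 and 0.018 m), for 0.2 s.
At the end, for the whole second after the job is handed in: The icing pot stands upright on the box floor within 15 mm of the middle of the mark, each shaker stands upright on the coaster of its own colour within 14 mm of its centre, all released and at rest (horizontal distance between icing_pot and pastry_box below 0.015 m and z of icing_pot in the frame of pastry_box below 0.01 m and angle between each of icing_pot, red_shaker, blue_shaker's own z axis and vertical below 0.12 rad and linear speed of each of icing_pot, red_shaker, blue_shaker below 0.02 m/s and angular speed of each of icing_pot, red_shaker, blue_shaker below 0.2 rad/s and contact force between each of icing_pot, red_shaker, blue_shaker and the fingers below 0.3 N and horizontal distance between red_shaker and red_coaster below 0.014 m and z of red_shaker in the frame of red_coaster below 0.01 m and horizontal distance between blue_shaker and blue_coaster below 0.014 m and z of blue_shaker in the frame of blue_coaster below 0.01 m); the robot touches nothing.
It fails at once if a shaker or the pot tipped by more than 0.6 rad (angle between any of red_shaker, blue_shaker, icing_pot's own z axis and vertical above 0.6 rad).
It fails at once if the sprinkle can, the spatula or the carton moved by more than 30 mm (distance of any of sprinkle_can, spatula, paper_carton from where it was at the start of the episode above 0.03 m).
It also fails if it takes over 144 s, if anything falls off the work surface, if the arm or the gripper's body presses on something with over 40 N, if the wrist force passes 120 N, or if a joint passes its speed limit or range.

### The arm

A 7-joint arm with a two-finger parallel gripper is mounted at the origin on the work surface. World frame = base frame: x ahead of the robot, y to its left, z up, the work surface at z = 0. Lengths are in mm, angles in rad, forces in N, time in s.
With the tool pointing down it reaches from about 350 to 900 mm from the base axis. Payload 8.1 kg.
Tool frame: the origin (TCP) lies between the finger pads; the fingertips stand env.tips_ahead ahead of it and the grasp point (between the pads) lies 3 mm ahead of it (env.tips_ahead is the distance from the TCP to the fingertips, in mm); z points along the fingers, y is the direction in which the jaws open and shut (so a half turn about z gives the same grasp; the last joint's range is limited). The gripper opens to 85 mm and grips with 20 to 120 N. Pads are 22 mm wide; open, the fingers measure 114 mm over their backs; the gripper's body (76 mm by 85 mm) begins 54 mm behind the grasp point. The pads swing forward as they close: fully open they stand 13 mm farther back than shut.
Start: joints at [1.187, 0.434, 0.025, 1.573, -0.012, 1.134, -0.075], TCP at [173.178, -600.541, 253.323] pointing down, gripper open.
Joint ranges: [-2.62, 2.62], [-0.44, 2.09], [-1.27, 1.32], [0.08, 2.57], [-1.32, 4.46], [0.12, 2], [-2.74, 2.74]. Speed limits (rad/s): [2.22, 2.22, 3.01, 3.01, 3.14, 3.14, 3.14].

### API

Orientations are given as a rotation vector (axis times angle).
In Python, from rig import env gives the robot as it stands.
- The arm moves only by the tool send_rows, never from a script. Its argument "increments" is a list of rows, each an object with "gripper": the opening, from 0 (shut) to 1 (fully open); "delta_pos": the shift along the tool's x, y, z in mm, a list of three; "roll": the turn about the tool's z in degrees. In form: [{"gripper": gripper, "delta_pos": [x, y, z], "roll": roll}, ...]. A call has exactly 8 rows; each row shifts and turns the pose as measured when the row begins, along the tool's axes as they then stand; what a row does not reach is not made up. A row lasts 1/12 s, in which the tool goes at most 41.7 mm and 7.16 degrees, less where a joint would pass 70% of its speed; a pose out of reach is approached as far as the arm can. A call with a gripper value outside its range is refused whole. The fingers move at their own pace and stop on an object; "grip_force" is the grip in N (left out, the last holds). Time passes only in rows, so rows that do not move let the fingers close, or fill a call up. It gives the time, the measured TCP pose, the force and the opening at its end, in the units of the state.
- env.state(): the state, without advancing time (a new reading comes with each control period).
- env.grab_frame(name): name is "side" or "top" or "wrist"; returns the picture (480x640x3 uint8, red, green, blue); there is no depth.
- env.camera_model(name): a dict with "vertical_fov" (degrees; the focal length in pixels is half the picture's height over the tangent of half this angle, whatever the lens; pixels are square), "cx", "cy" (the principal point, pixels), "k1" (the pictures are not rectified: a ray, as slopes to the right and down, at radius r is drawn at 1 + k1 r^2 times it, then the intrinsics apply), "position" and "orientation" of the camera in the world; the wrist camera has in their place "T_tool_cam" (4x4, takes a point from camera to tool coordinates, whose origin is the TCP and whose axes are the flange's). Camera axes: x right, y up, looking along -z (the intrinsics and any distortion apply to the point x, -y, -z); pixel columns grow to the right and rows downward; lengths in mm; the calibration is good to about 2 mm. A picture is of the moment at which its call begins: read the wrist's pose just before it. camera_model takes no time and is no camera call.
- env.job_done(): hands the job in, once; it reports no verdict.
The state is a dict: "t": time; "joints": joint angles; "qvel": joint speeds; "joint_efforts": joint torques, N m; "ee_pos": TCP position; "tcp_rot": TCP orientation; "contact_force": force on the tool from outside, world axes, zero at the start; "ft_torque": the same for the moment, N m; "opening": finger opening in mm.
Only numpy, scipy, OpenCV 4.12 (cv2) and the standard library are available. Lean on these libraries where they do the work, as an engineer would, in place of code of your own. Each camera call takes 0.05 s, during which the arm holds its last target.

## Working session

There is one attempt and no reset: what is moved stays moved. The work goes in short steps, Python scripts to look and compute and a tool call to move; the robot and the scene stay as the last step left them, time stands still between calls to the robot, and variables do not carry over. Pictures are saved under pics/ and viewed, and the job is handed in when it is done.

Besides the shell and the picture viewer there is one more tool, called after "Call:" as a command line: name --argument value ..., lists and objects as JSON in quotes. send_rows: Moves the arm, as the interface text tells. Its arguments: {"type":"object","properties":{"increments":{"type":"array"},"grip_force":{"type":"number"}},"required":["increments"]}

```bash
ls; mkdir -p pics
python3 - <<'E'
from rig import env
import cv2
print(env.state()); print(env.tips_ahead)
for n in ["side","top","wrist"]:
    print(n, env.camera_model(n))
    cv2.imwrite(f"pics/{n}0.png", env.grab_frame(n)[:,:,::-1])
E
```

```text
pics
{'t': 0.0, 'joints': array([ 1.18742118,  0.43522691,  0.02497618,  1.57411736, -0.01158231,
        1.13396156, -0.07510081]), 'qvel': array([ 1.45663585e-05, -1.75997534e-04, -1.99369003e-04, -2.26019689e-04,
       -7.53899340e-05, -4.91791293e-04, -6.32713127e-05]), 'joint_efforts': array([ 5.29752378e-04, -6.70471144e+01,  1.02446873e+00, -3.16210449e+01,
        1.53342431e-02,  1.21820965e-02,  3.95997262e-06]), 'ee_pos': array([ 172.99931447, -600.09217054,  252.51569159]), 'tcp_rot': array([-3.10919204e+00, -4.39277231e-01,  5.91510860e-04]), 'contact_force': array([ 0.27607596, -0.76871869,  0.02618952]), 'ft_torque': array([ 0.08610867, -0.02776114, -0.05322024]), 'opening': 85.25510083345489}
22.0
side {'vertical_fov': 48.16747726777, 'cx': 320.77454994541483, 'cy': 238.0093262029306, 'k1': -0.09568447284442819, 'position': array([  353.76785476, -1350.4587953 ,  1035.95035009]), 'orientation': array([ 0.94573204, -0.09089375, -0.12924145])}
top {'vertical_fov': 43.72204223940625, 'cx': 313.0078913617659, 'cy': 236.95347839864758, 'k1': -0.15909830736587155, 'position': array([ 486.41019348,   31.45661601, 1538.76495456]), 'orientation': array([ 0.02504875, -0.04056709, -1.54402591])}
wrist {'vertical_fov': 61.072895966607945, 'cx': 316.49188155404886, 'cy': 233.8698806885876, 'k1': 0.025270712589090225, 'T_tool_cam': array([[ 1.01976407e-03,  9.65768460e-01,  2.59403627e-01,
         6.58376310e+01],
       [ 9.99999477e-01, -9.66224906e-04, -3.33896650e-04,
         9.63504010e-02],
       [-7.18246085e-05,  2.59403832e-01, -9.65768941e-01,
        -1.20462666e+02],
       [ 0.00000000e+00,  0.00000000e+00,  0.00000000e+00,
         1.00000000e+00]])}
```

View pics/side0.png

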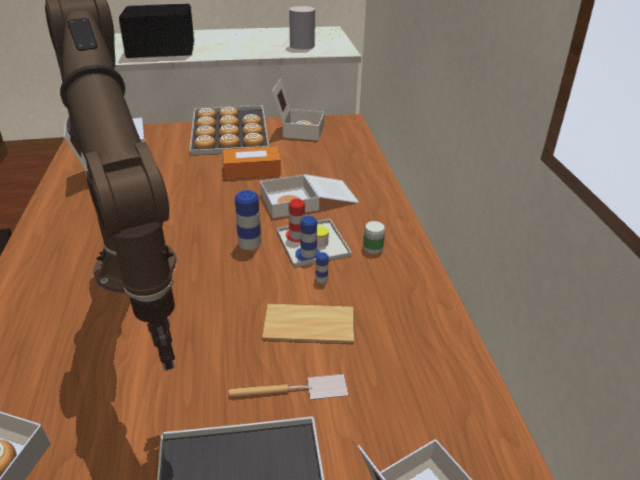

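View pics/top0.png

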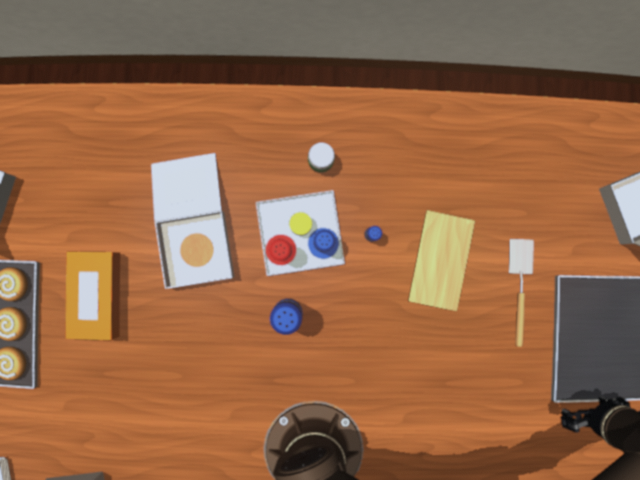

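View pics/wrist0.png

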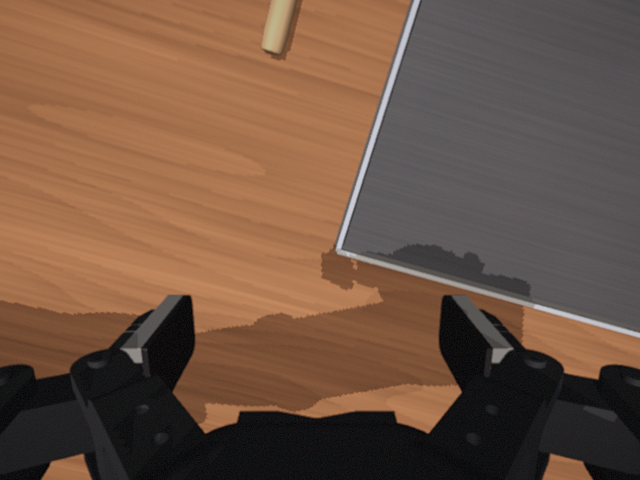

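Of the things that look like the blue shaker, top(286,317) is the large one, top(323,242) the middle one in the pan and top(374,233) the small one. The middle one fits the description. Red shaker is at (280,250), pot lid at (301,223), sprinkle can at (321,156), and the board centre at about (442,260).

```bash
cat > h.py <<'E'
import numpy as np, cv2
from scipy.spatial.transform import Rotation as R
from rig import env
def camT(name, st=None):
    m=env.camera_model(name); T=np.eye(4)
    if name=="wrist":
        W=np.eye(4); W[:3,:3]=R.from_rotvec(st["tcp_rot"]).as_matrix(); W[:3,3]=st["ee_pos"]
        T=W@m["T_tool_cam"]
    else:
        T[:3,:3]=R.from_rotvec(m["orientation"]).as_matrix(); T[:3,3]=m["position"]
    return m,T
def proj(name,P,st=None):
    m,T=camT(name,st); f=240/np.tan(np.radians(m["vertical_fov"]/2))
    p=(np.atleast_2d(P)-T[:3,3])@T[:3,:3]
    x=p[:,0]/-p[:,2]; y=-p[:,1]/-p[:,2]; k=1+m["k1"]*(x*x+y*y)
    return np.c_[f*x*k+m["cx"], f*y*k+m["cy"]]
def unproj(name,uv,z,st=None):
    m,T=camT(name,st); f=240/np.tan(np.radians(m["vertical_fov"]/2))
    uv=np.atleast_2d(np.asarray(uv,float)); d=(uv-[m["cx"],m["cy"]])/f
    q=d.copy()
    for _ in range(30): q=d/(1+m["k1"]*(q**2).sum(1,keepdims=True))
    r=np.c_[q[:,0],-q[:,1],-np.ones(len(q))]@T[:3,:3].T
    return T[:3,3]+r*((z-T[2,3])/r[:,2])[:,None]
def circ(x,y,z,r,n=60):
    a=np.linspace(0,2*np.pi,n,endpoint=False); return np.c_[x+r*np.cos(a),y+r*np.sin(a),np.full(n,z)]
def draw(img,name,P,col,st=None,s=1,o=(0,0)):
    p=((proj(name,P,st)-o)*s).round().astype(int)
    cv2.polylines(img,[p.reshape(-1,1,2)],True,col,1)
E
python3 - <<'E'
import cv2
a=cv2.imread("pics/top0.png")[140:330,140:490]
cv2.imwrite("pics/topc.png",cv2.resize(a,(800,434),interpolation=cv2.INTER_CUBIC))
a=cv2.imread("pics/side0.png")[165:355,210:400]
cv2.imwrite("pics/sidec.png",cv2.resize(a,(600,600),interpolation=cv2.INTER_CUBIC))
from h import *
for n,p,z in [("red",(280,250),130+7),("blue",(323,242),137),("pot",(301,223),51),("mark",(197,250),3),("board",(442,260),12),("can",(321,156),85),("big",(286,317),200),("small",(374,233),70)]:
    print(n,unproj("top",p,z).round(0)[0])
E
```

```text
red [513.  95. 137.]
blue [534.  -5. 137.]
pot [583.  48.  51.]
mark [509. 315.   3.]
board [ 500. -317.   12.]
can [747.   3.  85.]
big [362.  75. 200.]
small [ 562. -132.   70.]
```

View pics/topc.png

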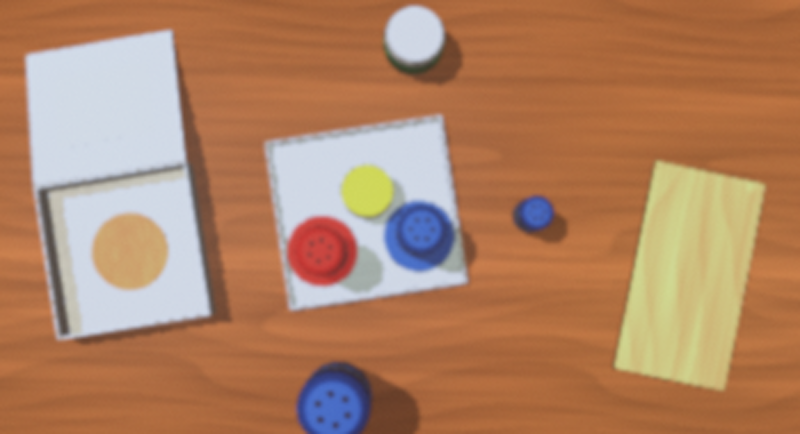

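View pics/sidec.png

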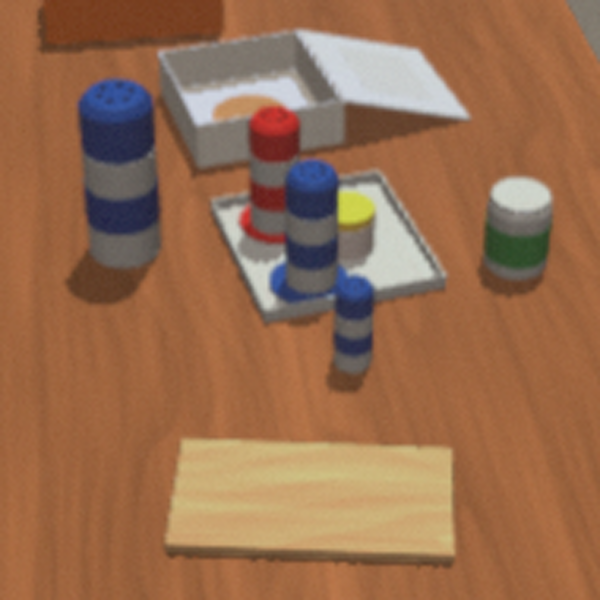

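```bash
cat >> h.py <<'E'
def to(x,y,z):
    st=env.state(); M=R.from_rotvec(st["tcp_rot"]).as_matrix()
    yaw=np.degrees(np.arctan2(M[1,0],M[0,0]))
    print("t",round(st["t"],2),"pos",st["ee_pos"].round(1),"yaw",yaw.round(2),"tilt",np.degrees(np.arccos(-M[2,2])).round(2),"open",round(st["opening"],1),"F",st["contact_force"].round(1),"tooldelta",(M.T@(np.array([x,y,z])-st["ee_pos"])).round(1),"q",st["joints"].round(2))
E
python3 - <<'E'
from h import *
to(500,-317,380)
a=cv2.imread("pics/top0.png")
hsv=cv2.cvtColor(a,cv2.COLOR_BGR2HSV)
def seg(lo,hi,box,name):
    m=cv2.inRange(hsv,np.array(lo),np.array(hi)); q=np.zeros_like(m); x0,y0,x1,y1=box; q[y0:y1,x0:x1]=m[y0:y1,x0:x1]
    c=max(cv2.findContours(q,cv2.RETR_EXTERNAL,cv2.CHAIN_APPROX_NONE)[0],key=cv2.contourArea)
    print(name,cv2.contourArea(c),cv2.fitEllipse(c),cv2.boundingRect(c)); return c
c=seg((8,80,150),(20,160,255),(170,220,225,280),"mark"); print(unproj("top",cv2.fitEllipse(c)[0],3))
c=seg((22,100,100),(35,255,255),(285,205,320,240),"pot"); print(unproj("top",cv2.fitEllipse(c)[0],51))
c=seg((15,60,100),(28,170,255),(400,200,485,320),"board"); b=cv2.minAreaRect(c); print(b, unproj("top",cv2.boxPoints(b),12))
E
```

```text
t 0.15 pos [ 173.1 -600.2  252.7] yaw 16.09 tilt 0.07 open 85.6 F [-0.9 -0.7 -0.1] tooldelta [ 392.6 -181.7 -127.1] q [ 1.19  0.44  0.02  1.57 -0.01  1.13 -0.08]
mark 761.0 ((196.3959197998047, 249.5609893798828), (30.996944427490234, 31.32577133178711), 23.817108154296875) (181, 234, 32, 32)
[[510.47356024 316.77224582   3.        ]]
pot 346.0 ((300.3778381347656, 223.39772033691406), (20.80405044555664, 21.282825469970703), 136.05807495117188) (290, 213, 22, 22)
[[581.96281065  49.87307942  51.        ]]
board 4664.0 ((441.282958984375, 260.1691589355469), (57.08399200439453, 114.5870132446289), 11.164870262145996) (408, 210, 67, 102)
((441.34619140625, 260.2692565917969), (50.99019241333008, 94.52796936035156), 11.309932708740234) [[ 391.32205498 -228.16186832   12.        ]
 [ 630.78715454 -271.42649758   12.        ]
 [ 608.78834523 -403.77254356   12.        ]
 [ 367.95381098 -359.29487909   12.        ]]
```

Call:
send_rows --increments '[{"gripper": 1, "delta_pos": [0, 0, -30], "roll": 0}, {"gripper": 1, "delta_pos": [0, 0, -30], "roll": 0}, {"gripper": 1, "delta_pos": [0, 0, -30], "roll": 0}, {"gripper": 1, "delta_pos": [0, 0, -30], "roll": 0}, {"gripper": 1, "delta_pos": [0, 0, 0], "roll": 6}, {"gripper": 1, "delta_pos": [0, 0, 0], "roll": 6}, {"gripper": 1, "delta_pos": [0, 0, 0], "roll": 4}, {"gripper": 1, "delta_pos": [0, 0, 0], "roll": 0}]'

```text
t: 0.82
ee_pos: [172.4, -598.7, 375.4]
tcp_rot: [-3.134, 0.016, 0.004]
contact_force: [0.3, 0.0, 0.1]
opening: 85.2
```

Call:
send_rows --increments '[{"gripper": 1, "delta_pos": [29, -25, 0], "roll": 0}, {"gripper": 1, "delta_pos": [29, -25, 0], "roll": 0}, {"gripper": 1, "delta_pos": [29, -25, 0], "roll": 0}, {"gripper": 1, "delta_pos": [29, -25, 0], "roll": 0}, {"gripper": 1, "delta_pos": [29, -25, 0], "roll": 0}, {"gripper": 1, "delta_pos": [29, -25, 0], "roll": 0}, {"gripper": 1, "delta_pos": [29, -25, 0], "roll": 0}, {"gripper": 1, "delta_pos": [29, -25, 0], "roll": 0}]'

```text
t: 1.48
ee_pos: [403.6, -398.8, 371.3]
tcp_rot: [-3.133, 0.014, 0.019]
contact_force: [0.4, -0.5, 0.6]
opening: 85.5
```

Run:
```python
from h import *
to(450,-330,380)
st=env.state(); cv2.imwrite("pics/w1.png", env.grab_frame("wrist")[:,:,::-1]); np.save("w1.npy",st,allow_pickle=True)
to(430,30,380)
```

```text
t 1.48 pos [ 403.6 -398.8  371.3] yaw -0.52 tilt 0.84 open 85.5 F [ 0.4 -0.5  0.6] tooldelta [ 45.7 -69.3  -8.7] q [ 0.72  0.28 -0.05  1.51  0.01  1.37 -0.91]
t 1.53 pos [ 411.2 -391.4  371. ] yaw 0.12 tilt 0.87 open 85.6 F [5.2 6.1 0. ] tooldelta [  19.6 -421.4   -3.9] q [ 0.71  0.28 -0.06  1.51  0.01  1.37 -0.91]
```

View pics/w1.png

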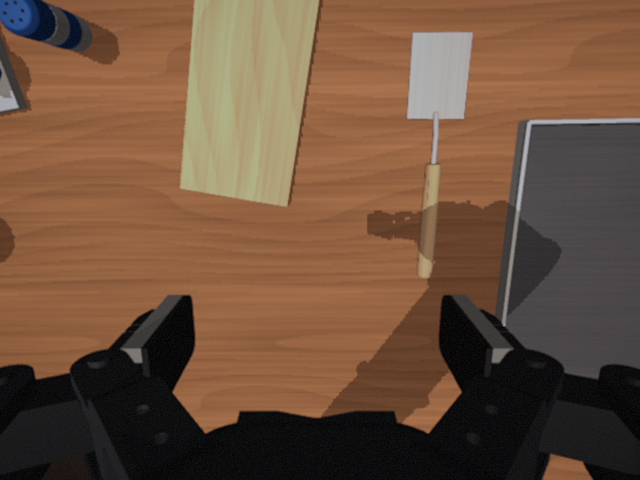

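The wrist picture shows the board's near corners at (181,188) and (289,206) and the small shaker at top left (45,25). Next I move over to the pan.

Call:
send_rows --increments '[{"gripper": 1, "delta_pos": [0, -38, 0], "roll": 0}, {"gripper": 1, "delta_pos": [0, -38, 0], "roll": 0}, {"gripper": 1, "delta_pos": [0, -38, 0], "roll": 0}, {"gripper": 1, "delta_pos": [0, -38, 0], "roll": 0}, {"gripper": 1, "delta_pos": [0, -38, 0], "roll": 0}, {"gripper": 1, "delta_pos": [0, -38, 0], "roll": 0}, {"gripper": 1, "delta_pos": [0, -38, 0], "roll": 0}, {"gripper": 1, "delta_pos": [0, -38, 0], "roll": 0}]'

```text
t: 2.2
ee_pos: [405.2, -84.8, 370.0]
tcp_rot: [-3.129, -0.036, 0.023]
contact_force: [1.7, 0.1, -0.4]
opening: 85.5
```

Call:
send_rows --increments '[{"gripper": 1, "delta_pos": [5, -30, 0], "roll": 0}, {"gripper": 1, "delta_pos": [5, -30, 0], "roll": 0}, {"gripper": 1, "delta_pos": [5, -30, 0], "roll": 0}, {"gripper": 1, "delta_pos": [0, -20, 0], "roll": 0}, {"gripper": 1, "delta_pos": [0, 0, 0], "roll": 0}, {"gripper": 1, "delta_pos": [0, 0, 0], "roll": 0}, {"gripper": 1, "delta_pos": [0, 0, 0], "roll": 0}, {"gripper": 1, "delta_pos": [0, 0, 0], "roll": 0}]'

```text
t: 2.87
ee_pos: [413.5, 38.3, 370.7]
tcp_rot: [-3.128, -0.085, 0.024]
contact_force: [-0.1, 0.1, 0.5]
opening: 85.2
```

Run:
```python
from h import *
st=env.state(); cv2.imwrite("pics/w2.png", env.grab_frame("wrist")[:,:,::-1]); np.save("w2.npy",st,allow_pickle=True)
to(430,30,380)
```

```text
t 2.92 pos [413.6  38.  370.7] yaw 3.08 tilt 1.13 open 85.5 F [ 0.7 -0.  -0.4] tooldelta [15.8  8.8 -9.7] q [ 0.22  0.04 -0.43  1.81  0.    1.31 -1.74]
```

View pics/w2.png

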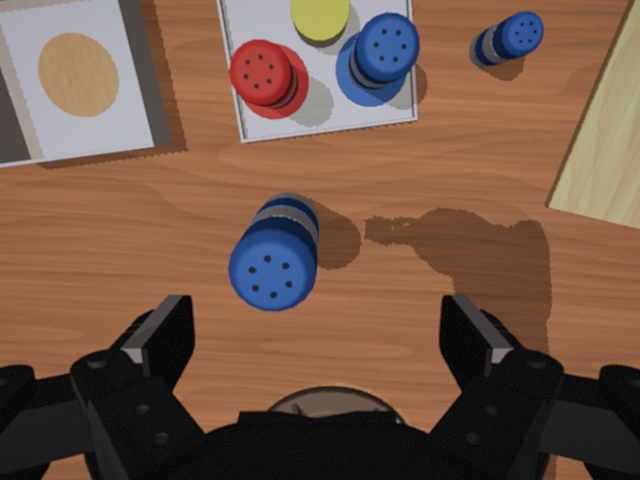

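The picture shows the pan contents at the top: red cap (263,73), blue middle shaker (386,48), pot (320,18), and the big decoy (273,268). I'll move forward so the pan is centred.

Call:
send_rows --increments '[{"gripper": 1, "delta_pos": [20, 0, 0], "roll": 0}, {"gripper": 1, "delta_pos": [25, 0, 0], "roll": 0}, {"gripper": 1, "delta_pos": [25, 0, 0], "roll": 0}, {"gripper": 1, "delta_pos": [25, 0, 0], "roll": 0}, {"gripper": 1, "delta_pos": [15, 0, 0], "roll": 0}, {"gripper": 1, "delta_pos": [0, 0, 0], "roll": 0}, {"gripper": 1, "delta_pos": [0, 0, 0], "roll": 0}, {"gripper": 1, "delta_pos": [0, 0, 0], "roll": 0}]'

```text
t: 3.58
ee_pos: [527.5, 33.3, 367.2]
tcp_rot: [-3.133, -0.064, 0.028]
contact_force: [0.0, -0.3, -0.2]
opening: 85.4
```

Run:
```python
from h import *
st=env.state(); cv2.imwrite("pics/w3.png", env.grab_frame("wrist")[:,:,::-1]); np.save("w3.npy",st,allow_pickle=True)
to(513,95,380)
```

```text
t 3.63 pos [527.2  33.2 367.3] yaw 2.34 tilt 1.13 open 85.3 F [0.8 0.7 0.1] tooldelta [-11.9 -62.4 -12. ] q [ 0.17  0.25 -0.42  1.58  0.09  1.35 -1.79]
```

View pics/w3.png

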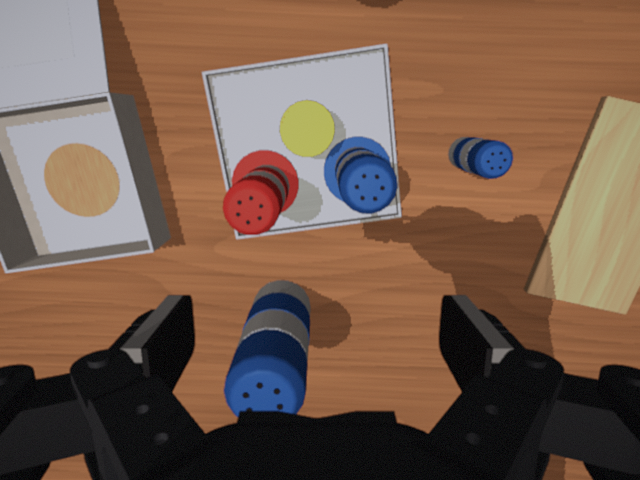

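```bash
cat > meas.py <<'E'
from h import *
st=np.load("w3.npy",allow_pickle=True).item()
def seg(img,lo,hi,box):
    hsv=cv2.cvtColor(img,cv2.COLOR_BGR2HSV); m=cv2.inRange(hsv,np.array(lo),np.array(hi)); q=np.zeros_like(m); x0,y0,x1,y1=box; q[y0:y1,x0:x1]=m[y0:y1,x0:x1]
    return max(cv2.findContours(q,cv2.RETR_EXTERNAL,cv2.CHAIN_APPROX_NONE)[0],key=cv2.contourArea)
if __name__=="__main__":
    w=cv2.imread("pics/w3.png"); t=cv2.imread("pics/top0.png")
    c=seg(w,(8,60,150),(20,170,255),(40,130,125,225)); e=cv2.fitEllipse(c); print("mark w",e,unproj("wrist",e[0],3,st))
    c=seg(w,(22,100,80),(35,255,255),(270,90,345,165)); e=cv2.fitEllipse(c); print("pot w",e,unproj("wrist",e[0],51,st))
    for nm,u,z in [("red cap w",(253,205),137),("blue cap w",(368,182),137),("red cap top c",(0,0),137)][:2]:
        print(nm,unproj("wrist",u,z,st))
    # overlay guess
    s=4;
    def ov(img,name,stt,box,objs,fn):
        x0,y0,x1,y1=box; a=cv2.resize(img[y0:y1,x0:x1],None,fx=s,fy=s,interpolation=cv2.INTER_CUBIC)
        for P,col in objs: draw(a,name,P,col,stt,s,np.array([x0,y0])-0.5+0.5/s)
        cv2.imwrite(fn,a)
    import sys
    rx,ry,bx,by=map(float,sys.argv[1:5]); tag=sys.argv[5]
    objs=[(circ(rx,ry,7,40),(0,255,0)),(circ(bx,by,7,40),(0,255,0)),(circ(rx,ry,129,26),(255,255,0)),(circ(bx,by,129,26),(0,255,255)),(circ(rx,ry,7,26),(255,255,0)),(circ(bx,by,7,26),(0,255,255)),(circ(581,50,51,29),(255,0,255))]
    ov(w,"wrist",st,(200,90,400,240),objs,f"pics/ovw_{tag}.png"); ov(t,"top",None,(250,185,350,280),objs,f"pics/ovt_{tag}.png")
E
python3 meas.py 513 95 534 -5 a
```

```text
mark w ((81.28948974609375, 179.5306854248047), (66.6424560546875, 78.93777465820312), 129.58697509765625) [[510.98558702 314.64222761   3.        ]]
pot w ((306.82794189453125, 128.1195831298828), (53.25188446044922, 54.8660888671875), 170.30145263671875) [[583.37047207  48.04957439  51.        ]]
red cap w [[518.66988915  90.36064699 137.        ]]
blue cap w [[543.16437403  -8.67837811 137.        ]]
```

View pics/ovw_a.png

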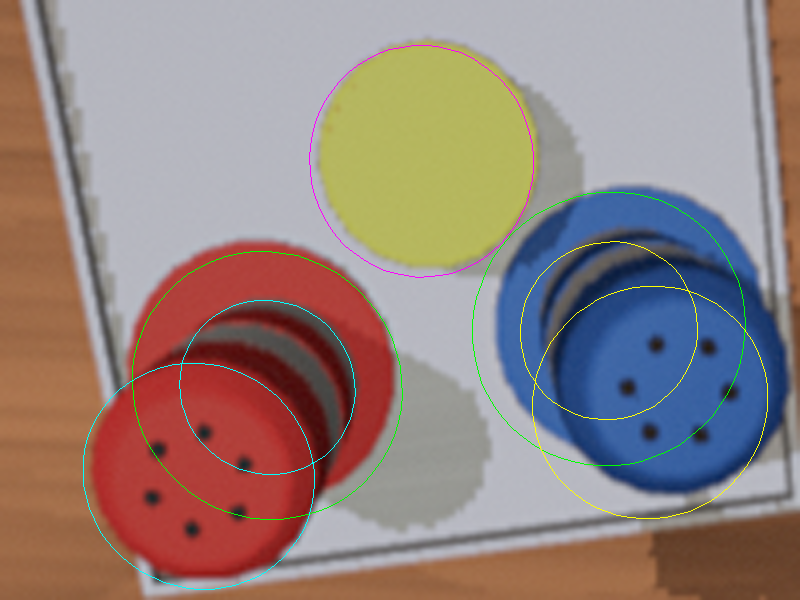

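View pics/ovt_a.png

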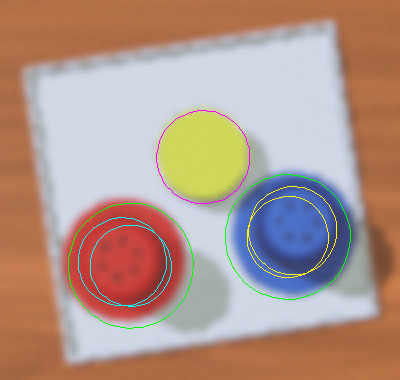

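```bash
cat > fit.py <<'E'
from h import *
from scipy.optimize import minimize
def mask(img,col,box):
    hsv=cv2.cvtColor(img,cv2.COLOR_BGR2HSV); h,s,v=cv2.split(hsv)
    m=((h<5)|(h>172))&(s>150)&(v>25) if col=="r" else (h>100)&(h<128)&(s>110)&(v>25)
    q=np.zeros(h.shape,np.uint8); x0,y0,x1,y1=box; q[y0:y1,x0:x1]=m[y0:y1,x0:x1]
    q=cv2.morphologyEx(q,cv2.MORPH_OPEN,np.ones((3,3)))
    c=max(cv2.findContours(q,cv2.RETR_EXTERNAL,cv2.CHAIN_APPROX_NONE)[0],key=cv2.contourArea)
    return cv2.convexHull(c).astype(np.float32)
def model(name,p,st,coaster=True,z0=7):
    P=[circ(p[2],p[3],z0,26),circ(p[2],p[3],z0+122,26),circ(p[2],p[3],z0+130,22)]
    if coaster: P.append(circ(p[0],p[1],7,40))
    return cv2.convexHull(proj(name,np.vstack(P),st).astype(np.float32))
def cost(p,obs,coaster,z0):
    s=0
    for name,st,h in obs:
        m=model(name,p,st,coaster,z0); i=cv2.intersectConvexConvex(h,m)[0]
        s+=1-i/(cv2.contourArea(h)+cv2.contourArea(m)-i)
    return s
def fit(obs,p0,coaster=True,z0=7):
    r=minimize(cost,p0,args=(obs,coaster,z0),method="Nelder-Mead",options=dict(xatol=.05,fatol=1e-5,maxiter=2000,initial_simplex=np.vstack([p0]+[np.array(p0)+6*np.eye(4)[i] for i in range(4)])))
    return r.x.round(1),round(r.fun,3)
E
python3 - <<'E'
from fit import *
st=np.load("w3.npy",allow_pickle=True).item(); w=cv2.imread("pics/w3.png"); t=cv2.imread("pics/top0.png")
for col,bw,bt,p0 in [("r",(215,140,305,240),(260,225,302,270),[516,96,516,96]),("b",(320,130,402,220),(302,222,348,266),[537,-9,537,-9])]:
    ow=("wrist",st,mask(w,col,bw)); ot=("top",None,mask(t,col,bt))
    print(col,"both",fit([ow,ot],p0),"w",fit([ow],p0),"t",fit([ot],p0))
# pan corners wrist/top at z=15
print(unproj("wrist",[(203,72),(387,45),(401,216),(238,238)],15,st).round(1))
print(unproj("top",[(140+265/2.286,140+142/2.286),(140+441/2.286,140+115/2.286),(140+467/2.286,140+285/2.286),(140+290/2.286,140+310/2.286)],15).round(1))
E
```

```text
r both (array([514.7,  97.3, 516.2,  93.3]), np.float64(0.259)) w (array([514.7,  97.3, 516.1,  93.3]), np.float64(0.039)) t (array([520.9,  99.5, 519.1,  88.3]), np.float64(0.219))
b both (array([535. , -11.6, 540.4,  -9.1]), np.float64(0.198)) w (array([535.2, -11.9, 540.6,  -9.2]), np.float64(0.032)) t (array([538.3, -10.9, 537.4,  -3.7]), np.float64(0.162))
[[635.8 163.   15. ]
 [670.4 -32.6  15. ]
 [486.1 -66.2  15. ]
 [450.3 127.9  15. ]]
[[635.8 165.5  15. ]
 [671.5 -30.6  15. ]
 [482.  -64.3  15. ]
 [449.  132.   15. ]]
```

Run:
```python
from h import *
to(517,94,367); to(517,94,200)
```

```text
t 3.63 pos [527.2  33.2 367.3] yaw 2.34 tilt 1.13 open 85.3 F [0.8 0.7 0.1] tooldelta [ -7.7 -61.1   0.9] q [ 0.17  0.25 -0.42  1.58  0.09  1.35 -1.79]
t 3.63 pos [527.2  33.2 367.3] yaw 2.34 tilt 1.13 open 85.3 F [0.8 0.7 0.1] tooldelta [ -4.7 -59.8 167.9] q [ 0.17  0.25 -0.42  1.58  0.09  1.35 -1.79]
```

Call:
send_rows --increments '[{"gripper": 1, "delta_pos": [-2, -20, 0], "roll": 0}, {"gripper": 1, "delta_pos": [-3, -20, 0], "roll": 0}, {"gripper": 1, "delta_pos": [-2, -18, 0], "roll": 0}, {"gripper": 1, "delta_pos": [0, 0, 30], "roll": 0}, {"gripper": 1, "delta_pos": [0, 0, 30], "roll": 0}, {"gripper": 1, "delta_pos": [0, 0, 30], "roll": 0}, {"gripper": 1, "delta_pos": [0, 0, 30], "roll": 0}, {"gripper": 1, "delta_pos": [0, 0, 0], "roll": 0}]'

```text
t: 4.3
ee_pos: [510.5, 91.6, 249.5]
tcp_rot: [-3.135, -0.06, 0.013]
contact_force: [-1.0, -0.6, -0.8]
opening: 85.0
```

Run:
```python
from h import *
to(517,94,250); to(517,94,108)
```

```text
t 4.3 pos [510.5  91.6 249.5] yaw 2.2 tilt 0.56 open 85.0 F [-1.  -0.6 -0.8] tooldelta [ 6.6 -2.1 -0.5] q [ 0.08  0.31 -0.45  1.8   0.14  1.07 -1.95]
t 4.3 pos [510.5  91.6 249.5] yaw 2.2 tilt 0.56 open 85.0 F [-1.  -0.6 -0.8] tooldelta [  7.7  -1.3 141.5] q [ 0.08  0.31 -0.45  1.8   0.14  1.07 -1.95]
```

Call:
send_rows --increments '[{"gripper": 1, "delta_pos": [7, -2, 10], "roll": 0}, {"gripper": 1, "delta_pos": [0, 0, 20], "roll": 0}, {"gripper": 1, "delta_pos": [0, 0, 20], "roll": 0}, {"gripper": 1, "delta_pos": [0, 0, 15], "roll": 0}, {"gripper": 1, "delta_pos": [0, 0, 5], "roll": 0}, {"gripper": 1, "delta_pos": [0, 0, 0], "roll": 0}, {"gripper": 1, "delta_pos": [0, 0, 0], "roll": 0}, {"gripper": 1, "delta_pos": [0, 0, 0], "roll": 0}]'

```text
t: 4.97
ee_pos: [523.1, 94.8, 186.9]
tcp_rot: [-3.135, -0.057, -0.009]
contact_force: [-0.1, 0.5, 0.0]
opening: 85.2
```

Run:
```python
from h import *
to(517,94,108)
st=env.state(); cv2.imwrite("pics/w4.png", env.grab_frame("wrist")[:,:,::-1]); np.save("w4.npy",st,allow_pickle=True)
```

```text
t 4.97 pos [523.1  94.8 186.9] yaw 2.07 tilt 0.49 open 85.2 F [-0.1  0.5  0. ] tooldelta [-6.6  1.  78.9] q [ 0.05  0.39 -0.43  1.86  0.19  0.92 -2.  ]
```

View pics/w4.png

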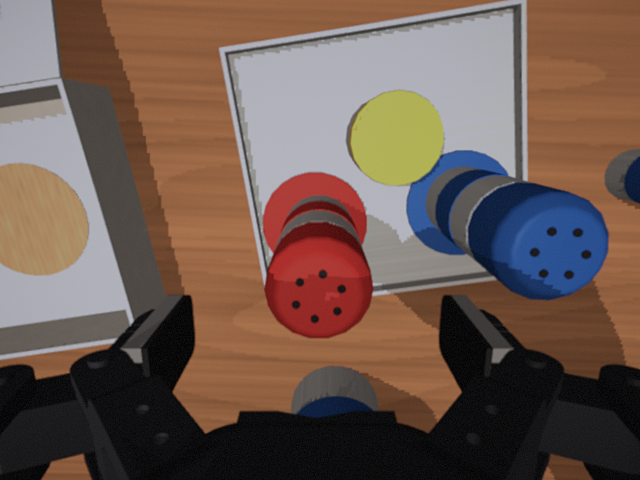

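Run:
```python
from fit import *
st=np.load("w4.npy",allow_pickle=True).item(); w=cv2.imread("pics/w4.png")
print(unproj("wrist",[(320,297),(550,252)],137,st).round(1))
for col,bw,p0 in [("r",(255,165,380,345),[516,96,516,96]),("b",(400,145,615,305),[537,-9,537,-9])]:
    o=("wrist",st,mask(w,col,bw)); print(fit([o],p0))
w2=w.copy()
for x,y in [(517,95),(539,-9)]:
    for z,r in [(7,26),(129,26)]: draw(w2,"wrist",circ(x,y,z,r),(0,255,0),st)
for x,y in [(515,97),(536,-11)]: draw(w2,"wrist",circ(x,y,7,40),(255,255,0),st)
cv2.imwrite("pics/w4o.png",w2)
```

```text
[[514.   93.1 137. ]
 [539.2  -5.8 137. ]]
(array([515.4,  96.8, 515.8,  94. ]), np.float64(0.027))
(array([506.3, -77.9, 539.8,  -7.9]), np.float64(0.279))
```

View pics/w4o.png

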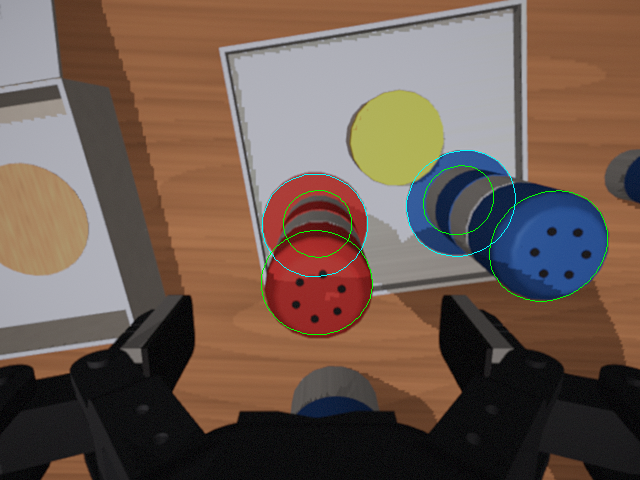

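The overlays sit on the caps and coasters: red shaker (516.5,94), blue (539,-8.5), red coaster (515,97), blue coaster (536,-11). Now I descend on red.

Call:
send_rows --increments '[{"gripper": 1, "delta_pos": [-6, 1, 0], "roll": 0}, {"gripper": 1, "delta_pos": [0, 0, 15], "roll": 0}, {"gripper": 1, "delta_pos": [0, 0, 20], "roll": 0}, {"gripper": 1, "delta_pos": [0, 0, 20], "roll": 0}, {"gripper": 1, "delta_pos": [0, 0, 15], "roll": 0}, {"gripper": 1, "delta_pos": [0, 0, 6], "roll": 0}, {"gripper": 1, "delta_pos": [0, 0, 0], "roll": 0}, {"gripper": 1, "delta_pos": [0, 0, 0], "roll": 0}]'

```text
t: 5.68
ee_pos: [520.1, 94.7, 115.8]
tcp_rot: [-3.133, -0.056, -0.028]
contact_force: [0.4, 0.4, -0.1]
opening: 85.3
```

Run:
```python
from h import *
to(516.5,94,108)
```

```text
t 5.68 pos [520.1  94.7 115.8] yaw 2.03 tilt 1.14 open 85.3 F [ 0.4  0.4 -0.1] tooldelta [-3.7  0.6  7.7] q [ 0.02  0.47 -0.4   1.95  0.26  0.75 -2.06]
```

Call:
send_rows --increments '[{"gripper": 1, "delta_pos": [-4, 1, 4], "roll": 0}, {"gripper": 1, "delta_pos": [0, 0, 4], "roll": 0}, {"gripper": 1, "delta_pos": [0, 0, 0], "roll": 0}, {"gripper": 0, "delta_pos": [0, 0, 0], "roll": 0}, {"gripper": 0, "delta_pos": [0, 0, 0], "roll": 0}, {"gripper": 0, "delta_pos": [0, 0, 0], "roll": 0}, {"gripper": 0, "delta_pos": [0, 0, 0], "roll": 0}, {"gripper": 0, "delta_pos": [0, 0, 0], "roll": 0}]' --grip_force 40

```text
t: 6.35
ee_pos: [517.9, 93.9, 111.0]
tcp_rot: [-3.132, -0.055, -0.038]
contact_force: [-0.8, 0.3, -1.5]
opening: 51.2
```

Run:
```python
from h import *
to(516.5,94,108)
```

```text
t 6.35 pos [517.9  93.9 111. ] yaw 2.0 tilt 1.47 open 51.2 F [-0.8  0.3 -1.5] tooldelta [-1.5 -0.1  3. ] q [ 0.02  0.47 -0.4   1.97  0.27  0.73 -2.07]
```

Call:
send_rows --increments '[{"gripper": 0, "delta_pos": [0, 0, -10], "roll": 0}, {"gripper": 0, "delta_pos": [0, 0, -20], "roll": 0}, {"gripper": 0, "delta_pos": [0, 0, -30], "roll": 0}, {"gripper": 0, "delta_pos": [0, 0, -30], "roll": 0}, {"gripper": 0, "delta_pos": [0, 0, -30], "roll": 0}, {"gripper": 0, "delta_pos": [0, 0, -30], "roll": 0}, {"gripper": 0, "delta_pos": [0, 0, -20], "roll": 0}, {"gripper": 0, "delta_pos": [0, 0, 0], "roll": 0}]'

```text
t: 7.02
ee_pos: [510.2, 92.5, 290.5]
tcp_rot: [-3.132, -0.059, -0.025]
contact_force: [0.5, 0.6, -0.1]
opening: 51.3
```

Run:
```python
from h import *
to(549,-325,285)
st=env.state(); cv2.imwrite("pics/w5.png", env.grab_frame("wrist")[:,:,::-1]); np.save("w5.npy",st,allow_pickle=True)
```

```text
t 7.02 pos [510.2  92.5 290.5] yaw 2.16 tilt 1.07 open 51.3 F [ 0.5  0.6 -0.1] tooldelta [ 22.9 418.7   2.2] q [ 0.09  0.26 -0.46  1.76  0.12  1.13 -1.94]
```

View pics/w5.png

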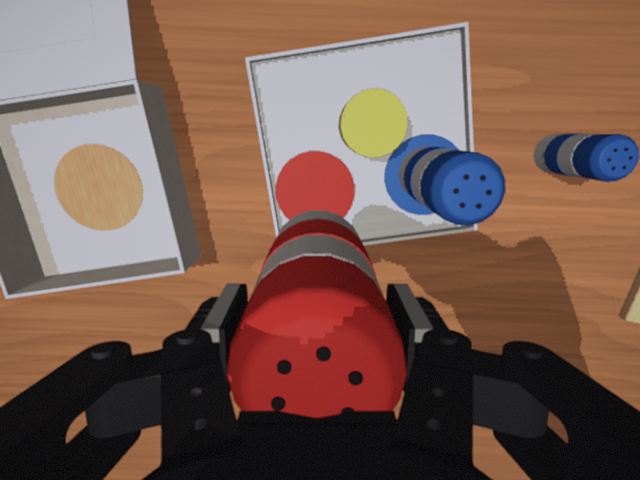

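The red shaker is in hand, and its coaster is uncovered at (315,188). I carry it to the board.

Call:
send_rows --increments '[{"gripper": 0, "delta_pos": [2, 20, 0], "roll": 0}, {"gripper": 0, "delta_pos": [2, 30, 0], "roll": 0}, {"gripper": 0, "delta_pos": [2, 35, 0], "roll": 0}, {"gripper": 0, "delta_pos": [2, 35, 0], "roll": 0}, {"gripper": 0, "delta_pos": [2, 35, 0], "roll": 0}, {"gripper": 0, "delta_pos": [2, 35, 0], "roll": 0}, {"gripper": 0, "delta_pos": [2, 35, 0], "roll": 0}, {"gripper": 0, "delta_pos": [2, 35, 0], "roll": 0}]'

```text
t: 7.73
ee_pos: [532.5, -165.2, 279.2]
tcp_rot: [-3.124, -0.091, -0.007]
contact_force: [1.0, -0.5, -1.5]
opening: 51.5
```

Call:
send_rows --increments '[{"gripper": 0, "delta_pos": [2, 35, 0], "roll": 0}, {"gripper": 0, "delta_pos": [2, 35, 0], "roll": 0}, {"gripper": 0, "delta_pos": [2, 35, 0], "roll": 0}, {"gripper": 0, "delta_pos": [2, 30, 0], "roll": 0}, {"gripper": 0, "delta_pos": [0, 15, 0], "roll": 0}, {"gripper": 0, "delta_pos": [0, 0, 0], "roll": 0}, {"gripper": 0, "delta_pos": [0, 0, 0], "roll": 0}, {"gripper": 0, "delta_pos": [0, 0, 0], "roll": 0}]'

```text
t: 8.4
ee_pos: [540.9, -329.6, 263.6]
tcp_rot: [-3.119, -0.074, 0.023]
contact_force: [-0.0, 0.8, -1.8]
opening: 51.1
```

Run:
```python
from h import *
to(549,-325,285)
st=env.state(); cv2.imwrite("pics/w6.png", env.grab_frame("wrist")[:,:,::-1]); np.save("w6.npy",st,allow_pickle=True)
```

```text
t 8.4 pos [ 540.9 -329.6  263.6] yaw 2.74 tilt 1.49 open 51.1 F [-0.   0.8 -1.8] tooldelta [  8.   -4.7 -21.4] q [ 0.64  0.47 -0.26  1.5   0.11  1.21 -1.16]
```

View pics/w6.png

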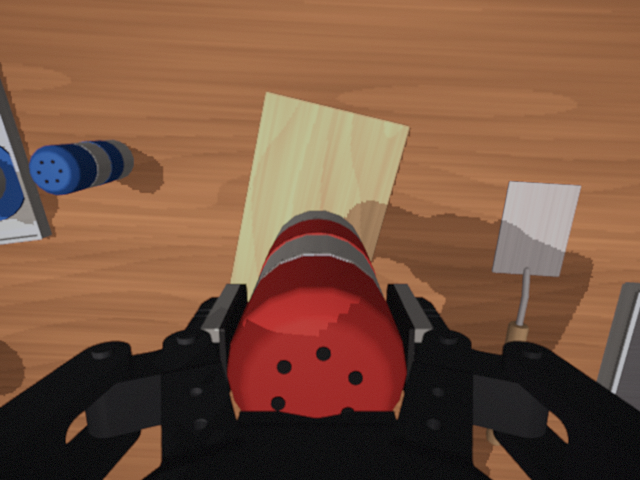

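Run:
```python
from h import *
st=np.load("w6.npy",allow_pickle=True).item()
print(unproj("wrist",[(266,93),(409,127)],12,st).round(1))
st1=np.load("w1.npy",allow_pickle=True).item()
print(unproj("wrist",[(181,188),(289,206)],12,st1).round(1))
st=np.load("w5.npy",allow_pickle=True).item()
print("redc",unproj("wrist",[(315,188)],7,st).round(1))
M=R.from_rotvec(env.state()["tcp_rot"]).as_matrix(); print(M[:,2].round(3))
to(549,-325,200)
```

```text
[[ 626.7 -276.5   12. ]
 [ 604.5 -402.4   12. ]]
[[ 393.5 -235.5   12. ]
 [ 371.  -362.8   12. ]]
redc [[519.4  96.7   7. ]]
[-0.015  0.021 -1.   ]
t 8.45 pos [ 541.1 -328.9  263.6] yaw 2.8 tilt 1.51 open 51.0 F [-0.1  0.6 -1.8] tooldelta [ 9.  -2.1 63.6] q [ 0.64  0.47 -0.26  1.5   0.11  1.21 -1.16]
```

Call:
send_rows --increments '[{"gripper": 0, "delta_pos": [9, -2, 0], "roll": 0}, {"gripper": 0, "delta_pos": [0, 0, 15], "roll": 0}, {"gripper": 0, "delta_pos": [0, 0, 25], "roll": 0}, {"gripper": 0, "delta_pos": [0, 0, 25], "roll": 0}, {"gripper": 0, "delta_pos": [0, 0, 25], "roll": 0}, {"gripper": 0, "delta_pos": [0, 0, 15], "roll": 0}, {"gripper": 0, "delta_pos": [0, 0, 0], "roll": 0}, {"gripper": 0, "delta_pos": [0, 0, 0], "roll": 0}]'

```text
t: 9.12
ee_pos: [558.6, -308.1, 159.0]
tcp_rot: [-3.115, -0.106, 0.008]
contact_force: [0.7, 0.4, -1.7]
opening: 51.1
```

Run:
```python
from h import *
to(548,-327,118)
```

```text
t 9.12 pos [ 558.6 -308.1  159. ] yaw 3.89 tilt 1.45 open 51.1 F [ 0.7  0.4 -1.7] tooldelta [-11.7  19.2  40.6] q [ 0.6   0.57 -0.26  1.61  0.14  1.   -1.2 ]
```

Call:
send_rows --increments '[{"gripper": 0, "delta_pos": [-6, 10, 5], "roll": 0}, {"gripper": 0, "delta_pos": [-4, 7, 8], "roll": 1}, {"gripper": 0, "delta_pos": [0, 2, 8], "roll": 1}, {"gripper": 0, "delta_pos": [0, 0, 5], "roll": 0}, {"gripper": 0, "delta_pos": [0, 0, 3], "roll": 0}, {"gripper": 0, "delta_pos": [0, 0, 0], "roll": 0}, {"gripper": 0, "delta_pos": [0, 0, 0], "roll": 0}, {"gripper": 0, "delta_pos": [0, 0, 0], "roll": 0}]'

```text
t: 9.78
ee_pos: [552.0, -329.1, 131.6]
tcp_rot: [-3.12, -0.046, -0.001]
contact_force: [-0.7, 0.5, -1.7]
opening: 51.3
```

Run:
```python
from h import *
to(548,-327,118)
M=R.from_rotvec(env.state()["tcp_rot"]).as_matrix(); print(M[:,2].round(3))
```

```text
t 9.78 pos [ 552.  -329.1  131.6] yaw 1.7 tilt 1.24 open 51.3 F [-0.7  0.5 -1.7] tooldelta [-4.  -1.9 13.6] q [ 0.63  0.6  -0.25  1.63  0.15  0.94 -1.21]
[ 0.     0.022 -1.   ]
```

Call:
send_rows --increments '[{"gripper": 0, "delta_pos": [-2, 0, 4], "roll": 0}, {"gripper": 0, "delta_pos": [-1, -1, 4], "roll": 0}, {"gripper": 0, "delta_pos": [0, 0, 3], "roll": 0}, {"gripper": 0, "delta_pos": [0, 0, 2], "roll": 0}, {"gripper": 0, "delta_pos": [0, 0, 0], "roll": 0}, {"gripper": 0, "delta_pos": [0, 0, 0], "roll": 0}, {"gripper": 0, "delta_pos": [0, 0, 0], "roll": 0}, {"gripper": 0, "delta_pos": [0, 0, 0], "roll": 0}]'

```text
t: 10.45
ee_pos: [549.3, -327.0, 117.9]
tcp_rot: [-3.12, -0.048, -0.003]
contact_force: [-0.6, -0.9, -2.3]
opening: 51.0
```

Run:
```python
from h import *
to(548,-327,117)
```

```text
t 10.45 pos [ 549.3 -327.   117.9] yaw 1.78 tilt 1.24 open 51.0 F [-0.6 -0.9 -2.3] tooldelta [-1.3 -0.1  0.9] q [ 0.63  0.61 -0.25  1.65  0.15  0.91 -1.21]
```

Call:
send_rows --increments '[{"gripper": 0, "delta_pos": [0, 0, 1], "roll": 0}, {"gripper": 0, "delta_pos": [0, 0, 1], "roll": 0}, {"gripper": 0, "delta_pos": [0, 0, 0], "roll": 0}, {"gripper": 0.7, "delta_pos": [0, 0, 0], "roll": 0}, {"gripper": 0.8, "delta_pos": [0, 0, 0], "roll": 0}, {"gripper": 1, "delta_pos": [0, 0, 0], "roll": 0}, {"gripper": 1, "delta_pos": [0, 0, 0], "roll": 0}, {"gripper": 1, "delta_pos": [0, 0, 0], "roll": 0}]'

```text
t: 11.12
ee_pos: [550.5, -327.5, 117.3]
tcp_rot: [-3.121, -0.048, -0.007]
contact_force: [-0.0, 0.6, 0.2]
opening: 85.4
```

Call:
send_rows --increments '[{"gripper": 1, "delta_pos": [0, 0, 0], "roll": 0}, {"gripper": 1, "delta_pos": [0, 0, -8], "roll": 0}, {"gripper": 1, "delta_pos": [0, 0, -20], "roll": 0}, {"gripper": 1, "delta_pos": [0, 0, -30], "roll": 0}, {"gripper": 1, "delta_pos": [0, 0, -35], "roll": 0}, {"gripper": 1, "delta_pos": [0, 0, -35], "roll": 0}, {"gripper": 1, "delta_pos": [0, 0, -35], "roll": 0}, {"gripper": 1, "delta_pos": [0, 0, 0], "roll": 0}]'

```text
t: 11.78
ee_pos: [548.3, -329.9, 288.2]
tcp_rot: [-3.118, -0.05, -0.0]
contact_force: [0.2, -0.5, 1.2]
opening: 85.3
```

Run:
```python
from h import *
to(520,0,290)
st=env.state(); cv2.imwrite("pics/w7.png", env.grab_frame("wrist")[:,:,::-1]); np.save("w7.npy",st,allow_pickle=True)
```

```text
t 11.78 pos [ 548.3 -329.9  288.2] yaw 1.82 tilt 1.34 open 85.3 F [ 0.2 -0.5  1.2] tooldelta [ -17.8 -330.6    5.9] q [ 0.64  0.46 -0.26  1.45  0.1   1.25 -1.17]
```

View pics/w7.png

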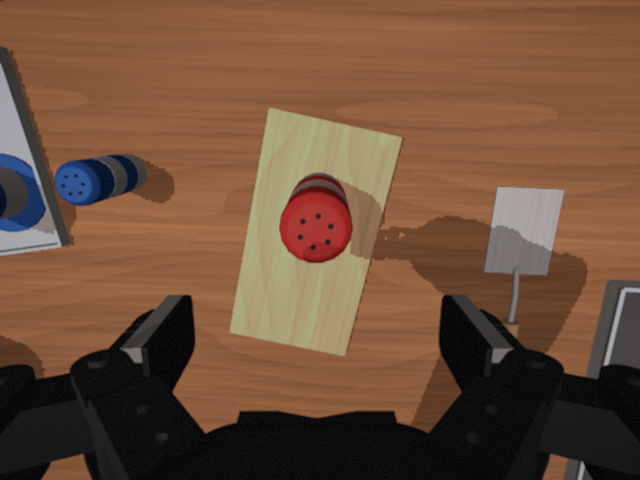

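Run:
```python
from fit import *
st=np.load("w7.npy",allow_pickle=True).item(); w=cv2.imread("pics/w7.png")
c=unproj("wrist",[(268,108),(402,138),(346,356),(230,332)],12,st); print(c.round(1)); cen=c.mean(0)
ux=(c[0]+c[1]-c[2]-c[3]); ux=ux/np.linalg.norm(ux); print("cen",cen,ux)
p,f=fit([("wrist",st,mask(w,"r",(260,160,370,270)))],[0,0,549,-328],False,12); print(p,f)
d=np.array([p[2],p[3],12])-cen; print("board xy",d@ux, d@[-ux[1],ux[0],0])
print("slot2",cen-50*ux)
```

```text
[[ 627.2 -275.7   12. ]
 [ 604.3 -402.4   12. ]
 [ 370.7 -361.7   12. ]
 [ 394.  -235.    12. ]]
cen [ 499.05603295 -318.701128     12.        ] [ 0.98508665 -0.17205899  0.        ]
[  -3.     3.8  545.8 -325.4] 0.188
board xy 47.19945895902473 1.4437504648490183
slot2 [ 449.80170057 -310.09817842   12.        ]
```

Red stands on the board (picture: cap (315,228), board coordinates about (47,1) mm). Now blue.

Call:
send_rows --increments '[{"gripper": 1, "delta_pos": [0, -25, 0], "roll": 0}, {"gripper": 1, "delta_pos": [0, -38, 0], "roll": 0}, {"gripper": 1, "delta_pos": [0, -38, 0], "roll": 0}, {"gripper": 1, "delta_pos": [0, -38, 0], "roll": 0}, {"gripper": 1, "delta_pos": [0, -38, 0], "roll": 0}, {"gripper": 1, "delta_pos": [0, -38, 0], "roll": 0}, {"gripper": 1, "delta_pos": [0, -38, 0], "roll": 0}, {"gripper": 1, "delta_pos": [0, -38, 0], "roll": 0}]'

```text
t: 12.5
ee_pos: [535.2, -39.8, 288.4]
tcp_rot: [-3.123, -0.02, 0.01]
contact_force: [0.7, 1.3, -0.6]
opening: 85.6
```

Call:
send_rows --increments '[{"gripper": 1, "delta_pos": [0, -18, 0], "roll": 0}, {"gripper": 1, "delta_pos": [0, 0, 0], "roll": 0}, {"gripper": 1, "delta_pos": [0, 0, 0], "roll": 0}, {"gripper": 1, "delta_pos": [0, 0, 0], "roll": 0}, {"gripper": 1, "delta_pos": [0, 0, 0], "roll": 0}, {"gripper": 1, "delta_pos": [0, 0, 0], "roll": 0}, {"gripper": 1, "delta_pos": [0, 0, 0], "roll": 0}, {"gripper": 1, "delta_pos": [0, 0, 0], "roll": 0}]'

```text
t: 13.17
ee_pos: [532.4, -15.5, 287.0]
tcp_rot: [-3.121, -0.032, 0.016]
contact_force: [-0.2, 0.2, 0.3]
opening: 85.1
```

Run:
```python
from h import *
to(539,-8.5,200)
```

```text
t 13.17 pos [532.4 -15.5 287. ] yaw 1.18 tilt 1.32 open 85.1 F [-0.2  0.2  0.3] tooldelta [ 7.6 -5.  87. ] q [ 0.24  0.3  -0.39  1.71  0.1   1.16 -1.72]
```

Call:
send_rows --increments '[{"gripper": 1, "delta_pos": [5, -5, 20], "roll": 0}, {"gripper": 1, "delta_pos": [2, 0, 25], "roll": 0}, {"gripper": 1, "delta_pos": [0, 0, 25], "roll": 0}, {"gripper": 1, "delta_pos": [0, 0, 20], "roll": 0}, {"gripper": 1, "delta_pos": [0, 0, 10], "roll": 0}, {"gripper": 1, "delta_pos": [0, 0, 0], "roll": 0}, {"gripper": 1, "delta_pos": [0, 0, 0], "roll": 0}, {"gripper": 1, "delta_pos": [0, 0, 0], "roll": 0}]'

```text
t: 13.83
ee_pos: [541.0, -14.1, 185.4]
tcp_rot: [-3.123, -0.016, 0.009]
contact_force: [0.2, 0.1, 0.8]
opening: 85.4
```

Run:
```python
from h import *
to(539,-8.5,110)
st=env.state(); cv2.imwrite("pics/w8.png", env.grab_frame("wrist")[:,:,::-1]); np.save("w8.npy",st,allow_pickle=True)
w=cv2.imread("pics/w8.png")
for z,r in [(7,26),(129,26),(137,22)]: draw(w,"wrist",circ(539,-8.5,z,r),(0,255,0),st)
draw(w,"wrist",circ(536,-11,7,40),(255,255,0),st); draw(w,"wrist",circ(515,97,7,40),(255,255,0),st);draw(w,"wrist",circ(583,49,51,29),(255,0,0),st)
cv2.imwrite("pics/w8o.png",w)
```

```text
t 13.83 pos [541.  -14.1 185.4] yaw 0.6 tilt 1.14 open 85.4 F [0.2 0.1 0.8] tooldelta [-1.6 -4.2 75.5] q [ 0.22  0.4  -0.37  1.83  0.15  0.94 -1.78]
```

View pics/w8o.png

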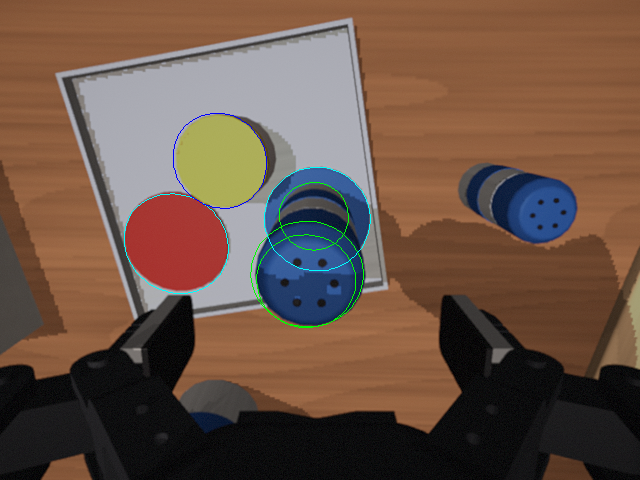

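Overlays agree with coasters, pot and cap within 1–2 mm. I'll descend and grip blue.

Call:
send_rows --increments '[{"gripper": 1, "delta_pos": [-2, -3, 10], "roll": 0}, {"gripper": 1, "delta_pos": [0, -1, 20], "roll": 0}, {"gripper": 1, "delta_pos": [0, 0, 20], "roll": 0}, {"gripper": 1, "delta_pos": [0, 0, 15], "roll": 0}, {"gripper": 1, "delta_pos": [0, 0, 6], "roll": 0}, {"gripper": 1, "delta_pos": [0, 0, 0], "roll": 0}, {"gripper": 1, "delta_pos": [0, 0, 0], "roll": 0}, {"gripper": 1, "delta_pos": [0, 0, 0], "roll": 0}]'

```text
t: 14.55
ee_pos: [543.3, -6.9, 117.4]
tcp_rot: [-3.122, -0.016, -0.013]
contact_force: [-0.4, 0.1, -0.2]
opening: 85.3
```

Run:
```python
from h import *
to(539,-10,110)
```

```text
t 14.55 pos [543.3  -6.9 117.4] yaw 0.59 tilt 1.21 open 85.3 F [-0.4  0.1 -0.2] tooldelta [-4.4  3.2  7.3] q [ 0.18  0.48 -0.35  1.91  0.2   0.77 -1.83]
```

Call:
send_rows --increments '[{"gripper": 1, "delta_pos": [-4, 2, 4], "roll": 0}, {"gripper": 1, "delta_pos": [-1, 1, 3], "roll": 0}, {"gripper": 1, "delta_pos": [0, 0, 0], "roll": 0}, {"gripper": 0, "delta_pos": [0, 0, 0], "roll": 0}, {"gripper": 0, "delta_pos": [0, 0, 0], "roll": 0}, {"gripper": 0, "delta_pos": [0, 0, 0], "roll": 0}, {"gripper": 0, "delta_pos": [0, 0, 0], "roll": 0}, {"gripper": 0, "delta_pos": [0, 0, 0], "roll": 0}]'

```text
t: 15.22
ee_pos: [539.9, -10.5, 113.0]
tcp_rot: [-3.123, -0.015, -0.022]
contact_force: [-0.4, 0.1, -2.8]
opening: 50.7
```

Run:
```python
from h import *
to(539,-10,110)
```

```text
t 15.22 pos [539.9 -10.5 113. ] yaw 0.53 tilt 1.35 open 50.7 F [-0.4  0.1 -2.8] tooldelta [-0.9 -0.5  3. ] q [ 0.19  0.48 -0.35  1.93  0.21  0.75 -1.83]
```

Call:
send_rows --increments '[{"gripper": 0, "delta_pos": [0, 0, -10], "roll": 0}, {"gripper": 0, "delta_pos": [0, 0, -20], "roll": 0}, {"gripper": 0, "delta_pos": [0, 0, -30], "roll": 0}, {"gripper": 0, "delta_pos": [0, 0, -30], "roll": 0}, {"gripper": 0, "delta_pos": [0, 0, -30], "roll": 0}, {"gripper": 0, "delta_pos": [0, 0, -30], "roll": 0}, {"gripper": 0, "delta_pos": [0, 0, -30], "roll": 0}, {"gripper": 0, "delta_pos": [0, 0, 0], "roll": 0}]'

```text
t: 15.88
ee_pos: [533.7, -13.0, 302.0]
tcp_rot: [-3.121, -0.019, -0.007]
contact_force: [1.0, 0.6, -1.1]
opening: 50.9
```

Run:
```python
from h import *
to(450,-310,290)
```

```text
t 15.88 pos [533.7 -13.  302. ] yaw 0.71 tilt 1.23 open 50.9 F [ 1.   0.6 -1.1] tooldelta [-87.4 296.1   5.4] q [ 0.25  0.28 -0.39  1.7   0.09  1.18 -1.73]
```

Call:
send_rows --increments '[{"gripper": 0, "delta_pos": [-8, 20, 0], "roll": 0}, {"gripper": 0, "delta_pos": [-10, 30, 0], "roll": 0}, {"gripper": 0, "delta_pos": [-10, 34, 0], "roll": 0}, {"gripper": 0, "delta_pos": [-10, 34, 0], "roll": 0}, {"gripper": 0, "delta_pos": [-10, 34, 0], "roll": 0}, {"gripper": 0, "delta_pos": [-10, 34, 0], "roll": 0}, {"gripper": 0, "delta_pos": [-10, 34, 0], "roll": 0}, {"gripper": 0, "delta_pos": [-10, 30, 0], "roll": 0}]'

```text
t: 16.55
ee_pos: [459.1, -262.0, 300.5]
tcp_rot: [-3.115, -0.052, -0.019]
contact_force: [1.7, 0.3, -1.8]
opening: 51.1
```

Call:
send_rows --increments '[{"gripper": 0, "delta_pos": [-6, 25, 0], "roll": 0}, {"gripper": 0, "delta_pos": [-4, 15, 0], "roll": 0}, {"gripper": 0, "delta_pos": [0, 0, 0], "roll": 0}, {"gripper": 0, "delta_pos": [0, 0, 0], "roll": 0}, {"gripper": 0, "delta_pos": [0, 0, 0], "roll": 0}, {"gripper": 0, "delta_pos": [0, 0, 0], "roll": 0}, {"gripper": 0, "delta_pos": [0, 0, 0], "roll": 0}, {"gripper": 0, "delta_pos": [0, 0, 0], "roll": 0}]'

```text
t: 17.22
ee_pos: [444.7, -308.7, 298.8]
tcp_rot: [-3.114, -0.039, -0.013]
contact_force: [0.1, -0.3, -2.0]
opening: 50.9
```

Run:
```python
from h import *
to(450,-310,200)
```

```text
t 17.22 pos [ 444.7 -308.7  298.8] yaw 1.44 tilt 1.64 open 50.9 F [ 0.1 -0.3 -2. ] tooldelta [ 4.4  4.1 98.8] q [ 0.71  0.28 -0.23  1.69  0.04  1.18 -1.08]
```

Call:
send_rows --increments '[{"gripper": 0, "delta_pos": [3, 3, 15], "roll": 0}, {"gripper": 0, "delta_pos": [0, 2, 20], "roll": 0}, {"gripper": 0, "delta_pos": [0, 2, 20], "roll": 0}, {"gripper": 0, "delta_pos": [0, 2, 20], "roll": 0}, {"gripper": 0, "delta_pos": [0, 2, 20], "roll": 0}, {"gripper": 0, "delta_pos": [0, 0, 10], "roll": 0}, {"gripper": 0, "delta_pos": [0, 0, 0], "roll": 0}, {"gripper": 0, "delta_pos": [0, 0, 0], "roll": 0}]'

```text
t: 17.88
ee_pos: [454.4, -310.7, 192.7]
tcp_rot: [-3.114, -0.058, -0.023]
contact_force: [-0.3, -0.3, -1.4]
opening: 51.1
```

Run:
```python
from h import *
to(450,-310,122)
```

```text
t 17.88 pos [ 454.4 -310.7  192.7] yaw 2.12 tilt 1.74 open 51.1 F [-0.3 -0.3 -1.4] tooldelta [-5.4  1.  70.6] q [ 0.7   0.39 -0.23  1.82  0.07  0.95 -1.09]
```

Call:
send_rows --increments '[{"gripper": 0, "delta_pos": [-5, 1, 8], "roll": 0}, {"gripper": 0, "delta_pos": [-1, 1, 14], "roll": 0}, {"gripper": 0, "delta_pos": [0, 1, 14], "roll": 0}, {"gripper": 0, "delta_pos": [0, 1, 12], "roll": 0}, {"gripper": 0, "delta_pos": [0, 0, 6], "roll": 0}, {"gripper": 0, "delta_pos": [0, 0, 0], "roll": 0}, {"gripper": 0, "delta_pos": [0, 0, 0], "roll": 0}, {"gripper": 0, "delta_pos": [0, 0, 0], "roll": 0}]'

```text
t: 18.55
ee_pos: [452.0, -315.2, 142.8]
tcp_rot: [-3.121, -0.06, -0.038]
contact_force: [-0.5, 0.8, -2.0]
opening: 50.7
```

Run:
```python
from h import *
to(450,-310,119)
```

```text
t 18.55 pos [ 452.  -315.2  142.8] yaw 2.19 tilt 1.81 open 50.7 F [-0.5  0.8 -2. ] tooldelta [-2.4 -4.8 23.9] q [ 0.7   0.45 -0.22  1.88  0.09  0.82 -1.1 ]
```

Call:
send_rows --increments '[{"gripper": 0, "delta_pos": [-3, -3, 5], "roll": 0}, {"gripper": 0, "delta_pos": [-1, -1, 6], "roll": 0}, {"gripper": 0, "delta_pos": [0, 0, 6], "roll": 0}, {"gripper": 0, "delta_pos": [0, 0, 4], "roll": 0}, {"gripper": 0, "delta_pos": [0, 0, 2], "roll": 0}, {"gripper": 0, "delta_pos": [0, 0, 0], "roll": 0}, {"gripper": 0, "delta_pos": [0, 0, 0], "roll": 0}, {"gripper": 0, "delta_pos": [0, 0, 0], "roll": 0}]'

```text
t: 19.22
ee_pos: [449.1, -310.8, 119.3]
tcp_rot: [-3.123, -0.061, -0.042]
contact_force: [-0.0, 0.3, -3.0]
opening: 51.0
```

Run:
```python
from h import *
to(450,-310,118)
```

```text
t 19.22 pos [ 449.1 -310.8  119.3] yaw 2.21 tilt 1.87 open 51.0 F [-0.   0.3 -3. ] tooldelta [ 0.9 -0.7  1.4] q [ 0.69  0.47 -0.22  1.91  0.1   0.76 -1.11]
```

Call:
send_rows --increments '[{"gripper": 0, "delta_pos": [0, 0, 1], "roll": 0}, {"gripper": 0, "delta_pos": [0, 0, 0.5], "roll": 0}, {"gripper": 0, "delta_pos": [0, 0, 0], "roll": 0}, {"gripper": 0.7, "delta_pos": [0, 0, 0], "roll": 0}, {"gripper": 0.8, "delta_pos": [0, 0, 0], "roll": 0}, {"gripper": 1, "delta_pos": [0, 0, 0], "roll": 0}, {"gripper": 1, "delta_pos": [0, 0, 0], "roll": 0}, {"gripper": 1, "delta_pos": [0, 0, 0], "roll": 0}]'

```text
t: 19.88
ee_pos: [450.6, -311.6, 119.3]
tcp_rot: [-3.125, -0.06, -0.047]
contact_force: [-0.4, -0.2, 0.2]
opening: 85.7
```

Call:
send_rows --increments '[{"gripper": 1, "delta_pos": [0, 0, 0], "roll": 0}, {"gripper": 1, "delta_pos": [0, 0, -8], "roll": 0}, {"gripper": 1, "delta_pos": [0, 0, -20], "roll": 0}, {"gripper": 1, "delta_pos": [0, 0, -30], "roll": 0}, {"gripper": 1, "delta_pos": [0, 0, -35], "roll": 0}, {"gripper": 1, "delta_pos": [0, 0, -35], "roll": 0}, {"gripper": 1, "delta_pos": [0, 0, -35], "roll": 0}, {"gripper": 1, "delta_pos": [0, 0, 0], "roll": 0}]'

```text
t: 20.55
ee_pos: [444.0, -313.1, 290.7]
tcp_rot: [-3.121, -0.062, -0.041]
contact_force: [1.2, -1.3, -0.4]
opening: 85.8
```

Run:
```python
from h import *
to(583,49,250)
st=env.state(); cv2.imwrite("pics/w9.png", env.grab_frame("wrist")[:,:,::-1]); np.save("w9.npy",st,allow_pickle=True)
cv2.imwrite("pics/top9.png", env.grab_frame("top")[150:350,200:500,::-1])
```

```text
t 20.55 pos [ 444.  -313.1  290.7] yaw 2.28 tilt 1.88 open 85.8 F [ 1.2 -1.3 -0.4] tooldelta [ 152.1 -355.3   51.6] q [ 0.72  0.28 -0.24  1.71  0.04  1.14 -1.05]
```

View pics/w9.png

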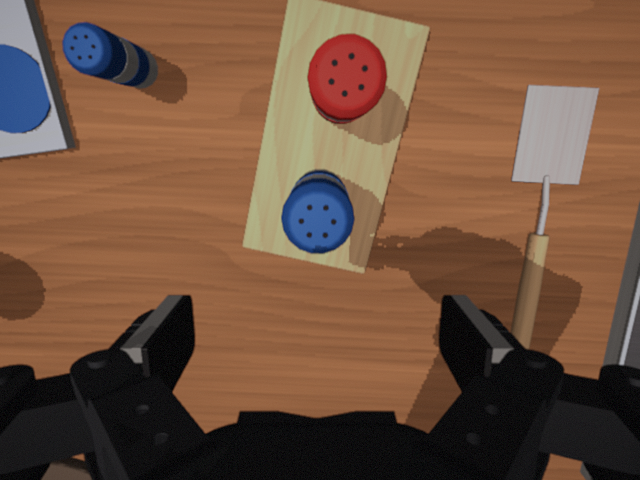

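View pics/top9.png

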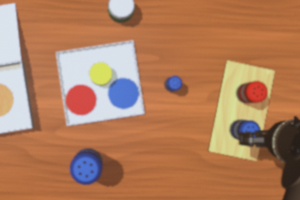

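Both shakers stand on the board: blue cap (318,212), red (348,78). Now the pot.

Call:
send_rows --increments '[{"gripper": 1, "delta_pos": [10, -25, 0], "roll": 0}, {"gripper": 1, "delta_pos": [14, -35, 0], "roll": 0}, {"gripper": 1, "delta_pos": [14, -35, 0], "roll": 0}, {"gripper": 1, "delta_pos": [14, -35, 0], "roll": 0}, {"gripper": 1, "delta_pos": [14, -35, 0], "roll": 0}, {"gripper": 1, "delta_pos": [14, -35, 0], "roll": 0}, {"gripper": 1, "delta_pos": [14, -35, 0], "roll": 0}, {"gripper": 1, "delta_pos": [14, -35, 0], "roll": 0}]'

```text
t: 21.32
ee_pos: [535.8, -38.4, 284.4]
tcp_rot: [-3.12, -0.03, -0.009]
contact_force: [0.7, -0.1, 0.4]
opening: 85.7
```

Call:
send_rows --increments '[{"gripper": 1, "delta_pos": [14, -35, 0], "roll": 0}, {"gripper": 1, "delta_pos": [12, -25, 0], "roll": 0}, {"gripper": 1, "delta_pos": [6, -10, 0], "roll": 0}, {"gripper": 1, "delta_pos": [0, 0, 0], "roll": 0}, {"gripper": 1, "delta_pos": [0, 0, 0], "roll": 0}, {"gripper": 1, "delta_pos": [0, 0, 0], "roll": 0}, {"gripper": 1, "delta_pos": [0, 0, 0], "roll": 0}, {"gripper": 1, "delta_pos": [0, 0, 0], "roll": 0}]'

```text
t: 21.98
ee_pos: [563.4, 42.1, 278.3]
tcp_rot: [-3.118, -0.046, 0.013]
contact_force: [0.6, -1.0, 0.2]
opening: 85.3
```

Run:
```python
from h import *
to(583,49,150)
```

```text
t 21.98 pos [563.4  42.1 278.3] yaw 1.69 tilt 1.43 open 85.3 F [ 0.6 -1.   0.2] tooldelta [ 20.7  -3.3 128.3] q [ 0.14  0.36 -0.4   1.65  0.12  1.16 -1.83]
```

Call:
send_rows --increments '[{"gripper": 1, "delta_pos": [10, -3, 10], "roll": 0}, {"gripper": 1, "delta_pos": [8, -1, 20], "roll": 0}, {"gripper": 1, "delta_pos": [0, 0, 25], "roll": 0}, {"gripper": 1, "delta_pos": [0, 0, 25], "roll": 0}, {"gripper": 1, "delta_pos": [0, 0, 25], "roll": 0}, {"gripper": 1, "delta_pos": [0, 0, 15], "roll": 0}, {"gripper": 1, "delta_pos": [0, 0, 0], "roll": 0}, {"gripper": 1, "delta_pos": [0, 0, 0], "roll": 0}]'

```text
t: 22.65
ee_pos: [585.0, 40.6, 151.6]
tcp_rot: [-3.121, -0.024, 0.005]
contact_force: [0.1, 0.0, -0.4]
opening: 85.3
```

Run:
```python
from h import *
to(583,49,33)
st=env.state(); cv2.imwrite("pics/w10.png", env.grab_frame("wrist")[:,:,::-1]); np.save("w10.npy",st,allow_pickle=True)
w=cv2.imread("pics/w10.png")
draw(w,"wrist",circ(536,-11,7,40),(255,255,0),st); draw(w,"wrist",circ(515,97,7,40),(255,255,0),st);draw(w,"wrist",circ(583,49,51,29),(255,0,0),st)
cv2.imwrite("pics/w10o.png",w)
```

```text
t 22.65 pos [585.   40.6 151.6] yaw 0.89 tilt 1.18 open 85.3 F [ 0.1  0.  -0.4] tooldelta [ -1.5  -6.  118.8] q [ 0.11  0.51 -0.37  1.76  0.2   0.91 -1.89]
```

View pics/w10o.png

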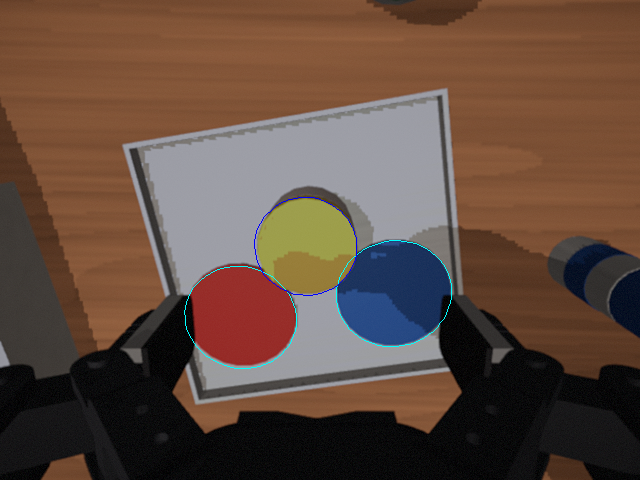

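Call:
send_rows --increments '[{"gripper": 1, "delta_pos": [-1, -5, 15], "roll": 0}, {"gripper": 1, "delta_pos": [0, -1, 20], "roll": 0}, {"gripper": 1, "delta_pos": [0, 0, 20], "roll": 0}, {"gripper": 1, "delta_pos": [0, 0, 15], "roll": 0}, {"gripper": 1, "delta_pos": [0, 0, 10], "roll": 0}, {"gripper": 1, "delta_pos": [0, 0, 0], "roll": 0}, {"gripper": 1, "delta_pos": [0, 0, 0], "roll": 0}, {"gripper": 1, "delta_pos": [0, 0, 0], "roll": 0}]'

```text
t: 23.37
ee_pos: [592.5, 47.3, 79.2]
tcp_rot: [-3.12, -0.017, -0.023]
contact_force: [0.3, -0.5, 0.1]
opening: 85.4
```

Run:
```python
from h import *
to(583,49,34)
```

```text
t 23.37 pos [592.5  47.3  79.2] yaw 0.61 tilt 1.47 open 85.4 F [ 0.3 -0.5  0.1] tooldelta [-10.1  -0.8  45.1] q [ 0.08  0.6  -0.34  1.82  0.25  0.75 -1.95]
```

Call:
send_rows --increments '[{"gripper": 1, "delta_pos": [-8, 0, 3], "roll": 0}, {"gripper": 1, "delta_pos": [-3, 0, 8], "roll": 0}, {"gripper": 1, "delta_pos": [-1, 0, 10], "roll": 0}, {"gripper": 1, "delta_pos": [-1, 0, 10], "roll": 0}, {"gripper": 1, "delta_pos": [0, 0, 6], "roll": 0}, {"gripper": 1, "delta_pos": [0, 0, 0], "roll": 0}, {"gripper": 1, "delta_pos": [0, 0, 0], "roll": 0}, {"gripper": 1, "delta_pos": [0, 0, 0], "roll": 0}]'

```text
t: 24.03
ee_pos: [580.1, 48.1, 40.7]
tcp_rot: [-3.12, -0.017, -0.029]
contact_force: [0.5, 0.3, 0.1]
opening: 85.6
```

Run:
```python
from h import *
to(583,49,34)
```

```text
t 24.03 pos [580.1  48.1  40.7] yaw 0.6 tilt 1.61 open 85.6 F [0.5 0.3 0.1] tooldelta [ 2.8 -0.7  6.8] q [ 0.06  0.63 -0.32  1.88  0.28  0.65 -1.98]
```

Call:
send_rows --increments '[{"gripper": 1, "delta_pos": [3, -1, 4], "roll": 0}, {"gripper": 1, "delta_pos": [0, 0, 3], "roll": 0}, {"gripper": 1, "delta_pos": [0, 0, 0], "roll": 0}, {"gripper": 0, "delta_pos": [0, 0, 0], "roll": 0}, {"gripper": 0, "delta_pos": [0, 0, 0], "roll": 0}, {"gripper": 0, "delta_pos": [0, 0, 0], "roll": 0}, {"gripper": 0, "delta_pos": [0, 0, 0], "roll": 0}, {"gripper": 0, "delta_pos": [0, 0, 0], "roll": 0}]'

```text
t: 24.7
ee_pos: [584.7, 49.5, 34.5]
tcp_rot: [-3.12, -0.016, -0.032]
contact_force: [-0.1, 0.4, -1.3]
opening: 56.9
```

Run:
```python
from h import *
to(583,49,34)
```

```text
t 24.7 pos [584.7  49.5  34.5] yaw 0.58 tilt 1.69 open 56.9 F [-0.1  0.4 -1.3] tooldelta [-1.7  0.5  0.5] q [ 0.05  0.65 -0.31  1.87  0.28  0.64 -1.98]
```

Call:
send_rows --increments '[{"gripper": 0, "delta_pos": [0, 0, -8], "roll": 0}, {"gripper": 0, "delta_pos": [0, 0, -20], "roll": 0}, {"gripper": 0, "delta_pos": [0, 0, -30], "roll": 0}, {"gripper": 0, "delta_pos": [0, 0, -30], "roll": 0}, {"gripper": 0, "delta_pos": [0, 0, -30], "roll": 0}, {"gripper": 0, "delta_pos": [0, 0, -30], "roll": 0}, {"gripper": 0, "delta_pos": [0, 0, -20], "roll": 0}, {"gripper": 0, "delta_pos": [0, 0, 0], "roll": 0}]'

```text
t: 25.37
ee_pos: [578.5, 45.9, 211.4]
tcp_rot: [-3.12, -0.019, -0.023]
contact_force: [-0.6, 0.3, -1.0]
opening: 57.4
```

Run:
```python
from h import *
to(511,315,200)
st=env.state(); cv2.imwrite("pics/w11.png", env.grab_frame("wrist")[:,:,::-1]); np.save("w11.npy",st,allow_pickle=True)
```

```text
t 25.37 pos [578.5  45.9 211.4] yaw 0.67 tilt 1.5 open 57.4 F [-0.6  0.3 -1. ] tooldelta [ -64.5 -269.6   16.2] q [ 0.12  0.43 -0.39  1.73  0.17  1.   -1.88]
```

View pics/w11.png

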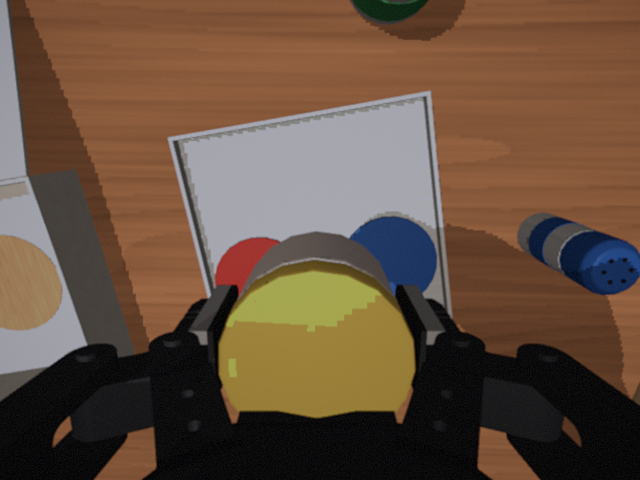

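Call:
send_rows --increments '[{"gripper": 0, "delta_pos": [-5, -20, 0], "roll": 0}, {"gripper": 0, "delta_pos": [-8, -30, 0], "roll": 0}, {"gripper": 0, "delta_pos": [-8, -30, 0], "roll": 0}, {"gripper": 0, "delta_pos": [-8, -30, 0], "roll": 0}, {"gripper": 0, "delta_pos": [-8, -30, 0], "roll": 0}, {"gripper": 0, "delta_pos": [-8, -30, 0], "roll": 0}, {"gripper": 0, "delta_pos": [-6, -25, 0], "roll": 0}, {"gripper": 0, "delta_pos": [0, 0, 0], "roll": 0}]'

```text
t: 26.08
ee_pos: [519.1, 242.2, 204.6]
tcp_rot: [-3.126, -0.006, -0.004]
contact_force: [-0.5, 0.9, -0.5]
opening: 57.4
```

Run:
```python
from h import *
to(511,315.5,200)
```

```text
t 26.08 pos [519.1 242.2 204.6] yaw 0.2 tilt 0.91 open 57.4 F [-0.5  0.9 -0.5] tooldelta [ -7.9 -73.3   5.8] q [-0.21  0.43 -0.43  1.75  0.2   1.   -2.28]
```

Call:
send_rows --increments '[{"gripper": 0, "delta_pos": [-3, -20, 0], "roll": -2}, {"gripper": 0, "delta_pos": [-2, -20, 0], "roll": -2}, {"gripper": 0, "delta_pos": [0, -15, 0], "roll": -2}, {"gripper": 0, "delta_pos": [0, -8, 0], "roll": -2}, {"gripper": 0, "delta_pos": [0, 0, 0], "roll": -2}, {"gripper": 0, "delta_pos": [0, 0, 0], "roll": 0}, {"gripper": 0, "delta_pos": [0, 0, 0], "roll": 0}, {"gripper": 0, "delta_pos": [0, 0, 0], "roll": 0}]'

```text
t: 26.75
ee_pos: [506.7, 306.2, 197.6]
tcp_rot: [-3.118, -0.302, 0.012]
contact_force: [-0.1, 0.2, -1.5]
opening: 56.7
```

Run:
```python
from h import *
to(511,315.5,120)
st=env.state(); cv2.imwrite("pics/w12.png", env.grab_frame("wrist")[:,:,::-1]); np.save("w12.npy",st,allow_pickle=True)
w=cv2.imread("pics/w12.png")
draw(w,"wrist",circ(511,315.5,3,44),(0,255,0),st)
cv2.imwrite("pics/w12o.png",w)
```

```text
t 26.75 pos [506.7 306.2 197.6] yaw 11.05 tilt 0.68 open 56.7 F [-0.1  0.2 -1.5] tooldelta [ 6.5 -7.5 77.7] q [-0.29  0.48 -0.48  1.69  0.24  1.03 -2.22]
```

View pics/w12o.png

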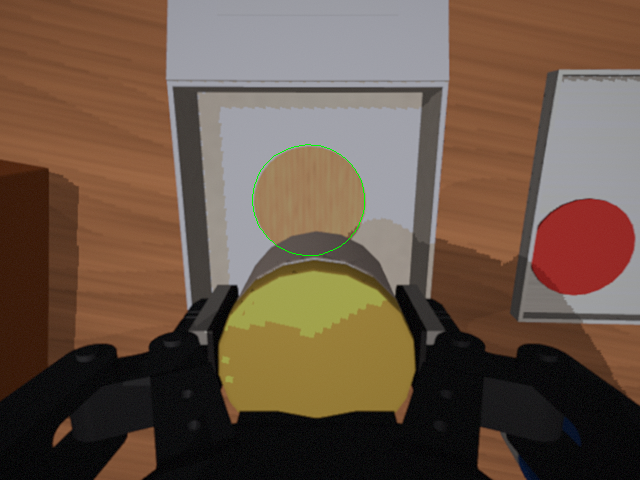

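The mark overlay fits at (309,200), and the pot is gripped centred. Lowering in stages.

Call:
send_rows --increments '[{"gripper": 0, "delta_pos": [6, -7, 5], "roll": 0}, {"gripper": 0, "delta_pos": [2, -1, 15], "roll": 0}, {"gripper": 0, "delta_pos": [0, 0, 20], "roll": 0}, {"gripper": 0, "delta_pos": [0, 0, 20], "roll": 0}, {"gripper": 0, "delta_pos": [0, 0, 15], "roll": 0}, {"gripper": 0, "delta_pos": [0, 0, 5], "roll": 0}, {"gripper": 0, "delta_pos": [0, 0, 0], "roll": 0}, {"gripper": 0, "delta_pos": [0, 0, 0], "roll": 0}]'

```text
t: 27.47
ee_pos: [517.6, 316.8, 114.3]
tcp_rot: [-3.118, -0.287, 0.005]
contact_force: [0.5, -0.2, -1.2]
opening: 57.0
```

Run:
```python
from h import *
to(512.5,315.5,60)
```

```text
t 27.47 pos [517.6 316.8 114.3] yaw 10.52 tilt 0.59 open 57.0 F [ 0.5 -0.2 -1.2] tooldelta [-5.1  0.9 54.3] q [-0.33  0.59 -0.44  1.74  0.3   0.87 -2.29]
```

Call:
send_rows --increments '[{"gripper": 0, "delta_pos": [-5, 1, 5], "roll": 0}, {"gripper": 0, "delta_pos": [-1, 0, 12], "roll": 0}, {"gripper": 0, "delta_pos": [-1, 0, 14], "roll": 0}, {"gripper": 0, "delta_pos": [0, 0, 12], "roll": 0}, {"gripper": 0, "delta_pos": [0, 0, 6], "roll": 0}, {"gripper": 0, "delta_pos": [0, 0, 0], "roll": 0}, {"gripper": 0, "delta_pos": [0, 0, 0], "roll": 0}, {"gripper": 0, "delta_pos": [0, 0, 0], "roll": 0}]'

```text
t: 28.13
ee_pos: [512.0, 316.3, 64.6]
tcp_rot: [-3.116, -0.285, -0.004]
contact_force: [0.6, -0.3, -0.8]
opening: 57.3
```

Run:
```python
from h import *
to(512.5,315.5,36)
```

```text
t 28.13 pos [512.  316.3  64.6] yaw 10.47 tilt 0.75 open 57.3 F [ 0.6 -0.3 -0.8] tooldelta [ 0.2  1.2 28.6] q [-0.36  0.64 -0.41  1.8   0.34  0.76 -2.33]
```

Call:
send_rows --increments '[{"gripper": 0, "delta_pos": [0, 1, 6], "roll": 0}, {"gripper": 0, "delta_pos": [-1, 0, 8], "roll": 0}, {"gripper": 0, "delta_pos": [0, 0, 7], "roll": 0}, {"gripper": 0, "delta_pos": [0, 0, 5], "roll": 0}, {"gripper": 0, "delta_pos": [0, 0, 2], "roll": 0}, {"gripper": 0, "delta_pos": [0, 0, 0], "roll": 0}, {"gripper": 0, "delta_pos": [0, 0, 0], "roll": 0}, {"gripper": 0, "delta_pos": [0, 0, 0], "roll": 0}]'

```text
t: 28.8
ee_pos: [512.0, 315.9, 34.7]
tcp_rot: [-3.115, -0.285, -0.007]
contact_force: [0.2, -0.4, -0.9]
opening: 56.6
```

Run:
```python
from h import *
to(512.5,315.5,35)
```

```text
t 28.8 pos [512.  315.9  34.7] yaw 10.45 tilt 0.83 open 56.6 F [ 0.2 -0.4 -0.9] tooldelta [ 0.4  0.5 -0.3] q [-0.37  0.68 -0.39  1.82  0.36  0.7  -2.35]
```

Call:
send_rows --increments '[{"gripper": 0, "delta_pos": [0, 0, 0.5], "roll": 0}, {"gripper": 0, "delta_pos": [0, 0, 0], "roll": 0}, {"gripper": 0.75, "delta_pos": [0, 0, 0], "roll": 0}, {"gripper": 0.85, "delta_pos": [0, 0, 0], "roll": 0}, {"gripper": 1, "delta_pos": [0, 0, 0], "roll": 0}, {"gripper": 1, "delta_pos": [0, 0, 0], "roll": 0}, {"gripper": 1, "delta_pos": [0, 0, 0], "roll": 0}, {"gripper": 1, "delta_pos": [0, 0, 0], "roll": 0}]'

```text
t: 29.47
ee_pos: [513.2, 316.9, 35.9]
tcp_rot: [-3.113, -0.285, -0.011]
contact_force: [-0.5, -0.1, -0.2]
opening: 85.3
```

Call:
send_rows --increments '[{"gripper": 1, "delta_pos": [0, 0, 0], "roll": 0}, {"gripper": 1, "delta_pos": [0, 0, -8], "roll": 0}, {"gripper": 1, "delta_pos": [0, 0, -20], "roll": 0}, {"gripper": 1, "delta_pos": [0, 0, -30], "roll": 0}, {"gripper": 1, "delta_pos": [0, 0, -35], "roll": 0}, {"gripper": 1, "delta_pos": [0, 0, -35], "roll": 0}, {"gripper": 1, "delta_pos": [0, 0, -35], "roll": 0}, {"gripper": 1, "delta_pos": [0, 0, -35], "roll": 0}]'

```text
t: 30.13
ee_pos: [507.5, 310.7, 236.2]
tcp_rot: [-3.12, -0.289, 0.012]
contact_force: [1.1, 1.0, -0.2]
opening: 85.5
```

Call:
send_rows --increments '[{"gripper": 1, "delta_pos": [0, 0, -35], "roll": 0}, {"gripper": 1, "delta_pos": [0, 0, -35], "roll": 0}, {"gripper": 1, "delta_pos": [0, 0, 0], "roll": 2}, {"gripper": 1, "delta_pos": [0, 0, 0], "roll": 4}, {"gripper": 1, "delta_pos": [0, 0, 0], "roll": 4}, {"gripper": 1, "delta_pos": [0, 0, 0], "roll": 0}, {"gripper": 1, "delta_pos": [0, 0, 0], "roll": 0}, {"gripper": 1, "delta_pos": [0, 0, 0], "roll": 0}]'

```text
t: 30.8
ee_pos: [508.1, 312.4, 327.1]
tcp_rot: [-3.122, -0.014, -0.013]
contact_force: [-0.6, -1.0, 0.5]
opening: 85.5
```

Run:
```python
from h import *
to(548,-327,290)
st=env.state(); cv2.imwrite("pics/w13.png", env.grab_frame("wrist")[:,:,::-1]); np.save("w13.npy",st,allow_pickle=True)
t=env.grab_frame("top")[:,:,::-1].copy(); cv2.imwrite("pics/top13f.png",t)
w=cv2.imread("pics/w13.png")
draw(w,"wrist",circ(511,315.5,3,44),(0,255,0),st); draw(w,"wrist",circ(511,315.5,51,29),(255,0,0),st)
cv2.imwrite("pics/w13o.png",w)
```

```text
t 30.8 pos [508.1 312.4 327.1] yaw 0.51 tilt 1.2 open 85.5 F [-0.6 -1.   0.5] tooldelta [ 33.9 640.4  25. ] q [-0.31  0.37 -0.46  1.52  0.16  1.27 -2.35]
```

View pics/w13o.png

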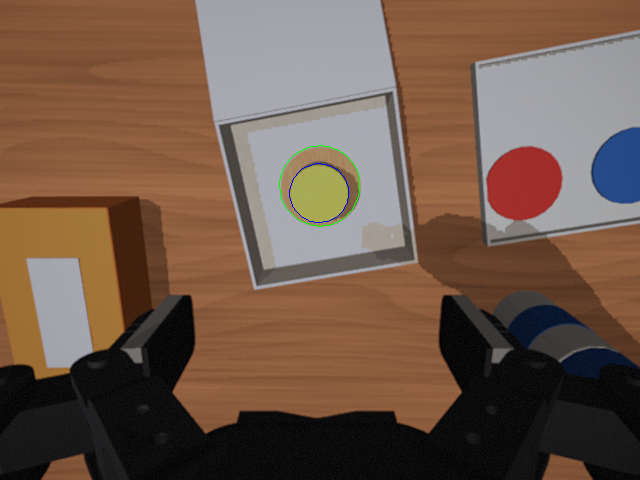

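View pics/top13f.png

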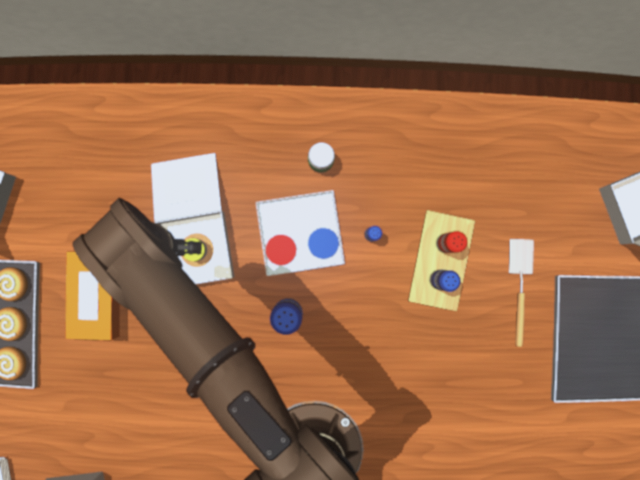

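The pot sits centred on the mark (lid (319,192) inside the mark ring), and both shakers stand on the board. Back to fetch red.

Call:
send_rows --increments '[{"gripper": 1, "delta_pos": [2, 25, 0], "roll": 0}, {"gripper": 1, "delta_pos": [2, 38, 0], "roll": 0}, {"gripper": 1, "delta_pos": [2, 38, 0], "roll": 0}, {"gripper": 1, "delta_pos": [2, 38, 0], "roll": 0}, {"gripper": 1, "delta_pos": [2, 38, 0], "roll": 0}, {"gripper": 1, "delta_pos": [2, 38, 0], "roll": 0}, {"gripper": 1, "delta_pos": [2, 38, 0], "roll": 0}, {"gripper": 1, "delta_pos": [2, 38, 0], "roll": 0}]'

```text
t: 31.57
ee_pos: [526.2, 21.6, 316.8]
tcp_rot: [-3.116, -0.058, -0.001]
contact_force: [1.2, 0.1, -0.4]
opening: 85.5
```

Call:
send_rows --increments '[{"gripper": 1, "delta_pos": [2, 38, 0], "roll": 0}, {"gripper": 1, "delta_pos": [2, 38, 0], "roll": 0}, {"gripper": 1, "delta_pos": [2, 38, 0], "roll": 0}, {"gripper": 1, "delta_pos": [2, 38, 0], "roll": 0}, {"gripper": 1, "delta_pos": [2, 38, 0], "roll": 0}, {"gripper": 1, "delta_pos": [2, 38, 0], "roll": 0}, {"gripper": 1, "delta_pos": [2, 38, 0], "roll": 0}, {"gripper": 1, "delta_pos": [2, 20, 0], "roll": 0}]'

```text
t: 32.23
ee_pos: [550.0, -283.1, 306.8]
tcp_rot: [-3.117, -0.066, 0.006]
contact_force: [-0.4, -0.6, 0.1]
opening: 85.3
```

Run:
```python
from h import *
to(546.5,-326,290)
```

```text
t 32.23 pos [ 550.  -283.1  306.8] yaw 2.45 tilt 1.39 open 85.3 F [-0.4 -0.6  0.1] tooldelta [-5.2 43.1 15.8] q [ 0.55  0.41 -0.22  1.48  0.07  1.27 -1.2 ]
```

Call:
send_rows --increments '[{"gripper": 1, "delta_pos": [-2, 18, 0], "roll": 0}, {"gripper": 1, "delta_pos": [-2, 12, 10], "roll": 0}, {"gripper": 1, "delta_pos": [0, 3, 20], "roll": 0}, {"gripper": 1, "delta_pos": [0, 0, 25], "roll": 0}, {"gripper": 1, "delta_pos": [0, 0, 20], "roll": 0}, {"gripper": 1, "delta_pos": [0, 0, 10], "roll": 0}, {"gripper": 1, "delta_pos": [0, 0, 0], "roll": 0}, {"gripper": 1, "delta_pos": [0, 0, 0], "roll": 0}]'

```text
t: 32.9
ee_pos: [543.3, -322.5, 211.0]
tcp_rot: [-3.115, -0.062, 0.015]
contact_force: [-0.2, 0.5, 1.3]
opening: 85.0
```

Run:
```python
from h import *
to(546.5,-326,115)
st=env.state(); cv2.imwrite("pics/w14.png", env.grab_frame("wrist")[:,:,::-1]); np.save("w14.npy",st,allow_pickle=True)
w=cv2.imread("pics/w14.png")
for z,r in [(12,26),(134,26),(142,22)]: draw(w,"wrist",circ(546.5,-326,z,r),(0,255,0),st); draw(w,"wrist",circ(450,-311.5,z,r),(255,255,0),st)
cv2.imwrite("pics/w14o.png",w)
```

```text
t 32.9 pos [ 543.3 -322.5  211. ] yaw 2.3 tilt 1.59 open 85.0 F [-0.2  0.5  1.3] tooldelta [ 3.9  6.1 95.8] q [ 0.6   0.5  -0.2   1.57  0.09  1.09 -1.15]
```

View pics/w14o.png

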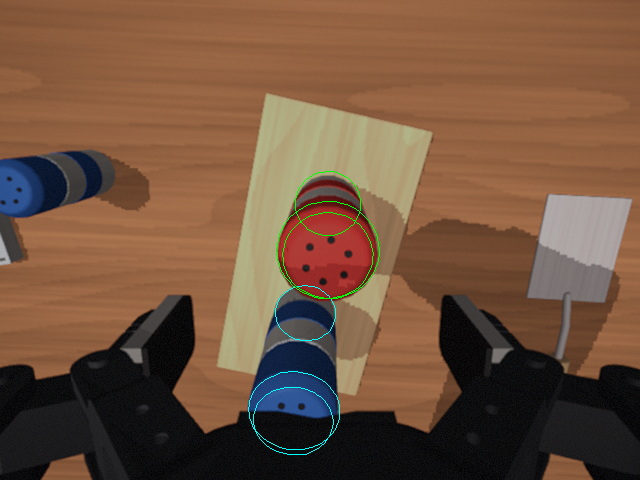

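Call:
send_rows --increments '[{"gripper": 1, "delta_pos": [4, 5, 10], "roll": 0}, {"gripper": 1, "delta_pos": [0, 2, 20], "roll": 0}, {"gripper": 1, "delta_pos": [0, 2, 20], "roll": 0}, {"gripper": 1, "delta_pos": [0, 0, 20], "roll": 0}, {"gripper": 1, "delta_pos": [0, 0, 10], "roll": 0}, {"gripper": 1, "delta_pos": [0, 0, 0], "roll": 0}, {"gripper": 1, "delta_pos": [0, 0, 0], "roll": 0}, {"gripper": 1, "delta_pos": [0, 0, 0], "roll": 0}]'

```text
t: 33.62
ee_pos: [554.8, -331.9, 134.5]
tcp_rot: [-3.122, -0.068, -0.007]
contact_force: [1.0, -0.2, 0.1]
opening: 85.2
```

Run:
```python
from h import *
to(546.5,-326,116)
```

```text
t 33.62 pos [ 554.8 -331.9  134.5] yaw 2.48 tilt 1.11 open 85.2 F [ 1.  -0.2  0.1] tooldelta [-8.1 -5.9 18.5] q [ 0.59  0.59 -0.19  1.63  0.11  0.94 -1.16]
```

Call:
send_rows --increments '[{"gripper": 1, "delta_pos": [-7, -5, 5], "roll": 0}, {"gripper": 1, "delta_pos": [-2, -1, 8], "roll": 0}, {"gripper": 1, "delta_pos": [0, 0, 5], "roll": 0}, {"gripper": 1, "delta_pos": [0, 0, 0], "roll": 0}, {"gripper": 1, "delta_pos": [0, 0, 0], "roll": 0}, {"gripper": 1, "delta_pos": [0, 0, 0], "roll": 0}, {"gripper": 1, "delta_pos": [0, 0, 0], "roll": 0}, {"gripper": 1, "delta_pos": [0, 0, 0], "roll": 0}]'

```text
t: 34.28
ee_pos: [549.7, -327.9, 121.3]
tcp_rot: [-3.127, -0.068, -0.02]
contact_force: [0.4, -0.1, -0.2]
opening: 85.4
```

Run:
```python
from h import *
to(546.5,-326,116)
```

```text
t 34.28 pos [ 549.7 -327.9  121.3] yaw 2.48 tilt 1.1 open 85.4 F [ 0.4 -0.1 -0.2] tooldelta [-3.2 -2.   5.3] q [ 0.59  0.59 -0.19  1.67  0.12  0.89 -1.17]
```

Call:
send_rows --increments '[{"gripper": 1, "delta_pos": [-3, -2, 3], "roll": 0}, {"gripper": 1, "delta_pos": [-1, 0, 2], "roll": 0}, {"gripper": 1, "delta_pos": [0, 0, 0], "roll": 0}, {"gripper": 0, "delta_pos": [0, 0, 0], "roll": 0}, {"gripper": 0, "delta_pos": [0, 0, 0], "roll": 0}, {"gripper": 0, "delta_pos": [0, 0, 0], "roll": 0}, {"gripper": 0, "delta_pos": [0, 0, 0], "roll": 0}, {"gripper": 0, "delta_pos": [0, 0, 0], "roll": 0}]'

```text
t: 34.95
ee_pos: [545.7, -326.2, 116.3]
tcp_rot: [-3.127, -0.068, -0.022]
contact_force: [-0.0, 0.4, -0.7]
opening: 51.2
```

Run:
```python
from h import *
to(546.5,-326,116)
```

```text
t 34.95 pos [ 545.7 -326.2  116.3] yaw 2.48 tilt 1.11 open 51.2 F [-0.   0.4 -0.7] tooldelta [ 0.8 -0.1  0.3] q [ 0.59  0.59 -0.19  1.68  0.12  0.87 -1.17]
```

Call:
send_rows --increments '[{"gripper": 0, "delta_pos": [0, 0, -10], "roll": 0}, {"gripper": 0, "delta_pos": [0, 0, -20], "roll": 0}, {"gripper": 0, "delta_pos": [0, 0, -30], "roll": 0}, {"gripper": 0, "delta_pos": [0, 0, -30], "roll": 0}, {"gripper": 0, "delta_pos": [0, 0, -30], "roll": 0}, {"gripper": 0, "delta_pos": [0, 0, -30], "roll": 0}, {"gripper": 0, "delta_pos": [0, 0, -30], "roll": 0}, {"gripper": 0, "delta_pos": [0, 0, 0], "roll": 0}]'

```text
t: 35.62
ee_pos: [540.2, -326.9, 304.4]
tcp_rot: [-3.122, -0.069, -0.008]
contact_force: [1.4, -0.6, -1.6]
opening: 51.0
```

Run:
```python
from h import *
to(515,97,300)
```

```text
t 35.62 pos [ 540.2 -326.9  304.4] yaw 2.54 tilt 1.14 open 51.0 F [ 1.4 -0.6 -1.6] tooldelta [  -6.4 -424.5   12.5] q [ 0.61  0.43 -0.21  1.46  0.07  1.27 -1.13]
```

Call:
send_rows --increments '[{"gripper": 0, "delta_pos": [0, -20, 0], "roll": 0}, {"gripper": 0, "delta_pos": [0, -30, 0], "roll": 0}, {"gripper": 0, "delta_pos": [0, -36, 0], "roll": 0}, {"gripper": 0, "delta_pos": [0, -36, 0], "roll": 0}, {"gripper": 0, "delta_pos": [-1, -36, 0], "roll": 0}, {"gripper": 0, "delta_pos": [-1, -36, 0], "roll": 0}, {"gripper": 0, "delta_pos": [-1, -36, 0], "roll": 0}, {"gripper": 0, "delta_pos": [-1, -36, 0], "roll": 0}]'

```text
t: 36.28
ee_pos: [522.1, -62.5, 311.7]
tcp_rot: [-3.13, -0.042, -0.012]
contact_force: [1.2, 0.1, -1.7]
opening: 51.3
```

Call:
send_rows --increments '[{"gripper": 0, "delta_pos": [-1, -36, 0], "roll": 0}, {"gripper": 0, "delta_pos": [-1, -36, 0], "roll": 0}, {"gripper": 0, "delta_pos": [-1, -36, 0], "roll": 0}, {"gripper": 0, "delta_pos": [0, -25, 0], "roll": 0}, {"gripper": 0, "delta_pos": [0, -8, 0], "roll": 0}, {"gripper": 0, "delta_pos": [0, 0, 0], "roll": 0}, {"gripper": 0, "delta_pos": [0, 0, 0], "roll": 0}, {"gripper": 0, "delta_pos": [0, 0, 0], "roll": 0}]'

```text
t: 36.95
ee_pos: [509.2, 93.8, 315.1]
tcp_rot: [-3.128, -0.063, -0.011]
contact_force: [0.3, -0.4, -1.7]
opening: 51.5
```

Run:
```python
from h import *
to(515,97,200)
```

```text
t 36.95 pos [509.2  93.8 315.1] yaw 2.3 tilt 0.85 open 51.5 F [ 0.3 -0.4 -1.7] tooldelta [  5.1  -1.5 115.2] q [ 0.06  0.24 -0.41  1.72  0.09  1.19 -1.91]
```

Call:
send_rows --increments '[{"gripper": 0, "delta_pos": [3, -2, 10], "roll": 0}, {"gripper": 0, "delta_pos": [0, 0, 20], "roll": 0}, {"gripper": 0, "delta_pos": [0, 0, 25], "roll": 0}, {"gripper": 0, "delta_pos": [0, 0, 25], "roll": 0}, {"gripper": 0, "delta_pos": [0, 0, 20], "roll": 0}, {"gripper": 0, "delta_pos": [0, 0, 10], "roll": 0}, {"gripper": 0, "delta_pos": [0, 0, 0], "roll": 0}, {"gripper": 0, "delta_pos": [0, 0, 0], "roll": 0}]'

```text
t: 37.62
ee_pos: [516.1, 83.4, 196.4]
tcp_rot: [-3.133, -0.031, -0.011]
contact_force: [-0.1, 0.7, -1.2]
opening: 50.9
```

Run:
```python
from h import *
to(515,97,150)
st=env.state(); cv2.imwrite("pics/w15.png", env.grab_frame("wrist")[:,:,::-1]); np.save("w15.npy",st,allow_pickle=True)
w=cv2.imread("pics/w15.png")
draw(w,"wrist",circ(515,97,7,40),(0,255,0),st); draw(w,"wrist",circ(536,-11,7,40),(255,255,0),st)
cv2.imwrite("pics/w15o.png",w)
```

```text
t 37.62 pos [516.1  83.4 196.4] yaw 1.12 tilt 0.61 open 50.9 F [-0.1  0.7 -1.2] tooldelta [ -1.2 -13.3  46.5] q [ 0.04  0.36 -0.39  1.88  0.16  0.93 -1.97]
```

View pics/w15o.png

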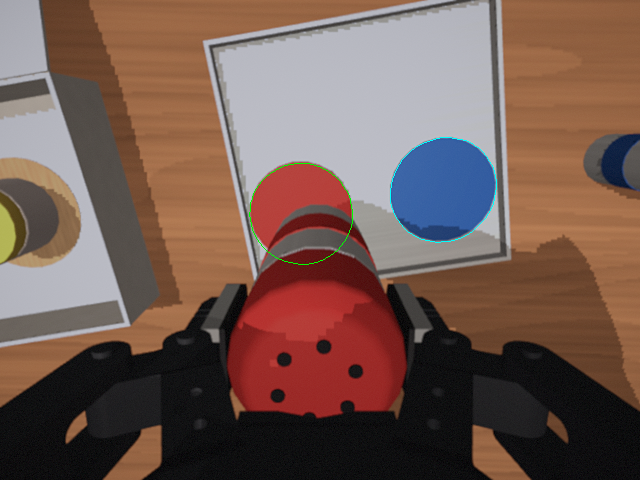

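Coaster overlays still exact. I continue down with a correction in y.

Call:
send_rows --increments '[{"gripper": 0, "delta_pos": [-1, -9, 4], "roll": 0}, {"gripper": 0, "delta_pos": [-1, -4, 10], "roll": 0}, {"gripper": 0, "delta_pos": [-1, 0, 14], "roll": 0}, {"gripper": 0, "delta_pos": [0, 0, 14], "roll": 0}, {"gripper": 0, "delta_pos": [0, 0, 8], "roll": 0}, {"gripper": 0, "delta_pos": [0, 0, 2], "roll": 0}, {"gripper": 0, "delta_pos": [0, 0, 0], "roll": 0}, {"gripper": 0, "delta_pos": [0, 0, 0], "roll": 0}]'

```text
t: 38.33
ee_pos: [516.4, 100.6, 145.1]
tcp_rot: [-3.131, -0.03, -0.026]
contact_force: [-0.1, -0.1, -1.9]
opening: 51.2
```

Run:
```python
from h import *
to(515,97,113)
```

```text
t 38.33 pos [516.4 100.6 145.1] yaw 1.09 tilt 1.13 open 51.2 F [-0.1 -0.1 -1.9] tooldelta [-2.   3.9 32. ] q [-0.    0.42 -0.38  1.93  0.2   0.81 -2.04]
```

Call:
send_rows --increments '[{"gripper": 0, "delta_pos": [-2, 3, 5], "roll": 0}, {"gripper": 0, "delta_pos": [-1, 1, 8], "roll": 0}, {"gripper": 0, "delta_pos": [-1, 0, 8], "roll": 0}, {"gripper": 0, "delta_pos": [0, 0, 5], "roll": 0}, {"gripper": 0, "delta_pos": [0, 0, 2], "roll": 0}, {"gripper": 0, "delta_pos": [0, 0, 0], "roll": 0}, {"gripper": 0, "delta_pos": [0, 0, 0], "roll": 0}, {"gripper": 0, "delta_pos": [0, 0, 0], "roll": 0}]'

```text
t: 39.0
ee_pos: [513.6, 96.4, 115.5]
tcp_rot: [-3.13, -0.029, -0.03]
contact_force: [-0.4, -0.0, -1.4]
opening: 51.5
```

Run:
```python
from h import *
to(515,97,112)
```

```text
t 39.0 pos [513.6  96.4 115.5] yaw 1.04 tilt 1.27 open 51.5 F [-0.4 -0.  -1.4] tooldelta [ 1.3 -0.5  3.5] q [-0.01  0.45 -0.36  1.97  0.23  0.73 -2.06]
```

Call:
send_rows --increments '[{"gripper": 0, "delta_pos": [1, -1, 2], "roll": 0}, {"gripper": 0, "delta_pos": [0, 0, 1], "roll": 0}, {"gripper": 0, "delta_pos": [0, 0, 1], "roll": 0}, {"gripper": 0, "delta_pos": [0, 0, 0], "roll": 0}, {"gripper": 0, "delta_pos": [0, 0, 0], "roll": 0}, {"gripper": 0, "delta_pos": [0, 0, 0], "roll": 0}, {"gripper": 0, "delta_pos": [0, 0, 0], "roll": 0}, {"gripper": 0, "delta_pos": [0, 0, 0], "roll": 0}]'

```text
t: 39.67
ee_pos: [515.6, 98.0, 112.0]
tcp_rot: [-3.13, -0.029, -0.033]
contact_force: [0.2, -0.3, -2.3]
opening: 51.1
```

Run:
```python
from h import *
to(515,97,111)
```

```text
t 39.67 pos [515.6  98.  112. ] yaw 1.05 tilt 1.37 open 51.1 F [ 0.2 -0.3 -2.3] tooldelta [-0.6  1.   1. ] q [-0.01  0.46 -0.36  1.97  0.23  0.73 -2.06]
```

Call:
send_rows --increments '[{"gripper": 0, "delta_pos": [0, 0.5, 0.7], "roll": 0}, {"gripper": 0, "delta_pos": [0, 0, 0.3], "roll": 0}, {"gripper": 0, "delta_pos": [0, 0, 0], "roll": 0}, {"gripper": 0.7, "delta_pos": [0, 0, 0], "roll": 0}, {"gripper": 0.8, "delta_pos": [0, 0, 0], "roll": 0}, {"gripper": 1, "delta_pos": [0, 0, 0], "roll": 0}, {"gripper": 1, "delta_pos": [0, 0, 0], "roll": 0}, {"gripper": 1, "delta_pos": [0, 0, 0], "roll": 0}]'

```text
t: 40.33
ee_pos: [516.5, 97.7, 111.8]
tcp_rot: [-3.129, -0.029, -0.036]
contact_force: [-0.3, -0.7, 0.3]
opening: 85.0
```

Call:
send_rows --increments '[{"gripper": 1, "delta_pos": [0, 0, 0], "roll": 0}, {"gripper": 1, "delta_pos": [0, 0, -8], "roll": 0}, {"gripper": 1, "delta_pos": [0, 0, -20], "roll": 0}, {"gripper": 1, "delta_pos": [0, 0, -30], "roll": 0}, {"gripper": 1, "delta_pos": [0, 0, -35], "roll": 0}, {"gripper": 1, "delta_pos": [0, 0, -35], "roll": 0}, {"gripper": 1, "delta_pos": [0, 0, -35], "roll": 0}, {"gripper": 1, "delta_pos": [0, 0, 0], "roll": 0}]'

```text
t: 41.0
ee_pos: [510.4, 96.0, 283.2]
tcp_rot: [-3.129, -0.032, -0.027]
contact_force: [2.0, 2.1, 0.2]
opening: 85.3
```

Run:
```python
from h import *
to(450,-311.5,290)
st=env.state(); cv2.imwrite("pics/w16.png", env.grab_frame("wrist")[:,:,::-1]); np.save("w16.npy",st,allow_pickle=True)
w=cv2.imread("pics/w16.png")
draw(w,"wrist",circ(515,97,7,40),(0,255,0),st); draw(w,"wrist",circ(536,-11,7,40),(255,255,0),st)
for z,r in [(7,26),(129,26)]: draw(w,"wrist",circ(515,97,z,r),(255,255,0),st)
cv2.imwrite("pics/w16o.png",w)
```

```text
t 41.0 pos [510.4  96.  283.2] yaw 1.17 tilt 1.22 open 85.3 F [2.  2.1 0.2] tooldelta [-68.5 406.  -13. ] q [ 0.05  0.26 -0.41  1.77  0.11  1.11 -1.95]
```

View pics/w16o.png

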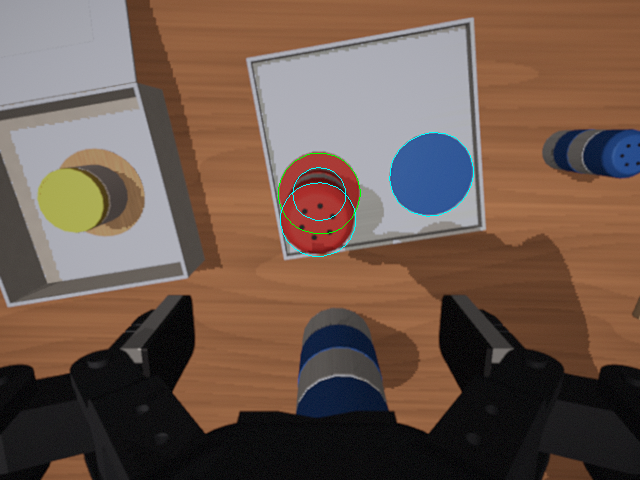

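Red stands centred on its coaster. Now blue.

Call:
send_rows --increments '[{"gripper": 1, "delta_pos": [0, 20, 0], "roll": 0}, {"gripper": 1, "delta_pos": [-4, 36, 0], "roll": 0}, {"gripper": 1, "delta_pos": [-6, 36, 0], "roll": 0}, {"gripper": 1, "delta_pos": [-6, 36, 0], "roll": 0}, {"gripper": 1, "delta_pos": [-6, 36, 0], "roll": 0}, {"gripper": 1, "delta_pos": [-6, 36, 0], "roll": 0}, {"gripper": 1, "delta_pos": [-6, 36, 0], "roll": 0}, {"gripper": 1, "delta_pos": [-6, 36, 0], "roll": 0}]'

```text
t: 41.72
ee_pos: [473.4, -176.9, 273.5]
tcp_rot: [-3.123, -0.062, -0.021]
contact_force: [2.2, 0.2, 0.0]
opening: 85.3
```

Call:
send_rows --increments '[{"gripper": 1, "delta_pos": [-6, 36, 0], "roll": 0}, {"gripper": 1, "delta_pos": [-6, 36, 0], "roll": 0}, {"gripper": 1, "delta_pos": [-6, 34, 0], "roll": 0}, {"gripper": 1, "delta_pos": [-4, 20, 0], "roll": 0}, {"gripper": 1, "delta_pos": [0, 5, 0], "roll": 0}, {"gripper": 1, "delta_pos": [0, 0, 0], "roll": 0}, {"gripper": 1, "delta_pos": [0, 0, 0], "roll": 0}, {"gripper": 1, "delta_pos": [0, 0, 0], "roll": 0}]'

```text
t: 42.38
ee_pos: [447.6, -321.5, 264.2]
tcp_rot: [-3.121, -0.044, -0.005]
contact_force: [0.1, 0.5, -0.2]
opening: 85.2
```

Run:
```python
from h import *
to(450,-311.5,200)
```

```text
t 42.38 pos [ 447.6 -321.5  264.2] yaw 1.61 tilt 1.19 open 85.2 F [ 0.1  0.5 -0.2] tooldelta [ 2.5 -8.6 64.4] q [ 0.67  0.32 -0.18  1.72  0.04  1.11 -1.06]
```

Call:
send_rows --increments '[{"gripper": 1, "delta_pos": [2, -7, 5], "roll": 0}, {"gripper": 1, "delta_pos": [0, -2, 15], "roll": 0}, {"gripper": 1, "delta_pos": [0, 0, 15], "roll": 0}, {"gripper": 1, "delta_pos": [0, 0, 15], "roll": 0}, {"gripper": 1, "delta_pos": [0, 0, 10], "roll": 0}, {"gripper": 1, "delta_pos": [0, 0, 0], "roll": 0}, {"gripper": 1, "delta_pos": [0, 0, 0], "roll": 0}, {"gripper": 1, "delta_pos": [0, 0, 0], "roll": 0}]'

```text
t: 43.05
ee_pos: [454.9, -295.8, 202.5]
tcp_rot: [-3.116, -0.073, -0.01]
contact_force: [0.4, 0.1, -0.1]
opening: 85.6
```

Run:
```python
from h import *
to(450,-311.5,118)
st=env.state(); cv2.imwrite("pics/w17.png", env.grab_frame("wrist")[:,:,::-1]); np.save("w17.npy",st,allow_pickle=True)
w=cv2.imread("pics/w17.png")
for z,r in [(12,26),(134,26),(142,22)]: draw(w,"wrist",circ(450,-311.5,z,r),(0,255,0),st)
cv2.imwrite("pics/w17o.png",w)
```

```text
t 43.05 pos [ 454.9 -295.8  202.5] yaw 2.66 tilt 1.45 open 85.6 F [ 0.4  0.1 -0.1] tooldelta [-6.2 17.5 84.1] q [ 0.64  0.37 -0.19  1.82  0.05  0.97 -1.1 ]
```

View pics/w17o.png

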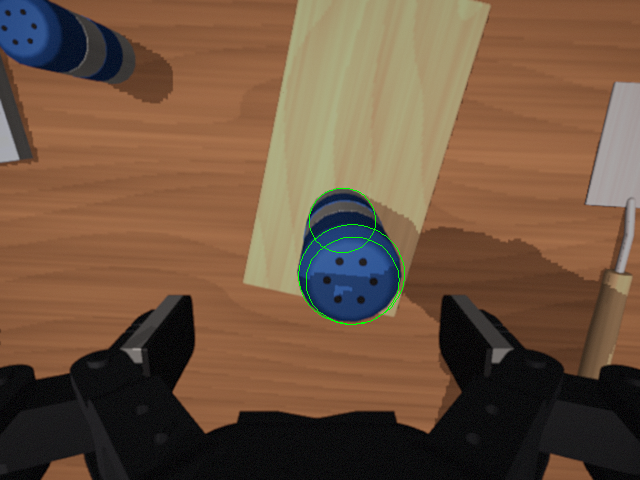

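Call:
send_rows --increments '[{"gripper": 1, "delta_pos": [-4, 8, 0], "roll": 0}, {"gripper": 1, "delta_pos": [-2, 6, 5], "roll": 0}, {"gripper": 1, "delta_pos": [0, 2, 12], "roll": 0}, {"gripper": 1, "delta_pos": [0, 0, 15], "roll": 0}, {"gripper": 1, "delta_pos": [0, 0, 10], "roll": 0}, {"gripper": 1, "delta_pos": [0, 0, 0], "roll": 0}, {"gripper": 1, "delta_pos": [0, 0, 0], "roll": 0}, {"gripper": 1, "delta_pos": [0, 0, 0], "roll": 0}]'

```text
t: 43.77
ee_pos: [450.1, -318.3, 161.8]
tcp_rot: [-3.122, -0.065, -0.019]
contact_force: [0.8, -0.5, 0.3]
opening: 85.2
```

Run:
```python
from h import *
to(450,-311.5,118)
```

```text
t 43.77 pos [ 450.1 -318.3  161.8] yaw 2.4 tilt 1.27 open 85.2 F [ 0.8 -0.5  0.3] tooldelta [-0.4 -6.  43.9] q [ 0.67  0.42 -0.18  1.85  0.07  0.87 -1.07]
```

Call:
send_rows --increments '[{"gripper": 1, "delta_pos": [0, -4, 5], "roll": 0}, {"gripper": 1, "delta_pos": [-1, -1, 10], "roll": 0}, {"gripper": 1, "delta_pos": [-1, 0, 12], "roll": 0}, {"gripper": 1, "delta_pos": [0, 0, 10], "roll": 0}, {"gripper": 1, "delta_pos": [0, 0, 4], "roll": 0}, {"gripper": 1, "delta_pos": [0, 0, 0], "roll": 0}, {"gripper": 1, "delta_pos": [0, 0, 0], "roll": 0}, {"gripper": 1, "delta_pos": [0, 0, 0], "roll": 0}]'

```text
t: 44.43
ee_pos: [449.6, -311.8, 119.2]
tcp_rot: [-3.124, -0.067, -0.024]
contact_force: [1.0, -0.0, 1.6]
opening: 85.3
```

Run:
```python
from h import *
to(450,-311.5,118)
```

```text
t 44.43 pos [ 449.6 -311.8  119.2] yaw 2.46 tilt 1.31 open 85.3 F [ 1.  -0.   1.6] tooldelta [ 0.4 -0.3  1.2] q [ 0.65  0.47 -0.18  1.91  0.08  0.77 -1.09]
```

Call:
send_rows --increments '[{"gripper": 1, "delta_pos": [0, 0, 1], "roll": 0}, {"gripper": 1, "delta_pos": [0, 0, 0], "roll": 0}, {"gripper": 0, "delta_pos": [0, 0, 0], "roll": 0}, {"gripper": 0, "delta_pos": [0, 0, 0], "roll": 0}, {"gripper": 0, "delta_pos": [0, 0, 0], "roll": 0}, {"gripper": 0, "delta_pos": [0, 0, 0], "roll": 0}, {"gripper": 0, "delta_pos": [0, 0, 0], "roll": 0}, {"gripper": 0, "delta_pos": [0, 0, 0], "roll": 0}]'

```text
t: 45.1
ee_pos: [450.6, -312.4, 119.9]
tcp_rot: [-3.125, -0.067, -0.028]
contact_force: [0.4, 0.7, 0.4]
opening: 50.9
```

Run:
```python
from h import *
to(450,-311.5,118)
```

```text
t 45.1 pos [ 450.6 -312.4  119.9] yaw 2.46 tilt 1.35 open 50.9 F [0.4 0.7 0.4] tooldelta [-0.6 -0.9  1.9] q [ 0.65  0.47 -0.18  1.9   0.08  0.77 -1.09]
```

Call:
send_rows --increments '[{"gripper": 0, "delta_pos": [0, 0, -10], "roll": 0}, {"gripper": 0, "delta_pos": [0, 0, -20], "roll": 0}, {"gripper": 0, "delta_pos": [0, 0, -30], "roll": 0}, {"gripper": 0, "delta_pos": [0, 0, -30], "roll": 0}, {"gripper": 0, "delta_pos": [0, 0, -30], "roll": 0}, {"gripper": 0, "delta_pos": [0, 0, -30], "roll": 0}, {"gripper": 0, "delta_pos": [0, 0, -30], "roll": 0}, {"gripper": 0, "delta_pos": [0, 0, 0], "roll": 0}]'

```text
t: 45.77
ee_pos: [444.3, -313.6, 309.0]
tcp_rot: [-3.12, -0.068, -0.017]
contact_force: [0.5, -0.7, -2.3]
opening: 50.9
```

Run:
```python
from h import *
to(536,-11,300)
```

```text
t 45.77 pos [ 444.3 -313.6  309. ] yaw 2.5 tilt 1.32 open 50.9 F [ 0.5 -0.7 -2.3] tooldelta [ 104.7 -298.1   16.1] q [ 0.68  0.27 -0.19  1.67  0.03  1.2  -1.04]
```

Call:
send_rows --increments '[{"gripper": 0, "delta_pos": [6, -18, 0], "roll": 0}, {"gripper": 0, "delta_pos": [10, -28, 0], "roll": 0}, {"gripper": 0, "delta_pos": [12, -34, 0], "roll": 0}, {"gripper": 0, "delta_pos": [12, -34, 0], "roll": 0}, {"gripper": 0, "delta_pos": [12, -34, 0], "roll": 0}, {"gripper": 0, "delta_pos": [12, -34, 0], "roll": 0}, {"gripper": 0, "delta_pos": [12, -34, 0], "roll": 0}, {"gripper": 0, "delta_pos": [10, -30, 0], "roll": 0}]'

```text
t: 46.43
ee_pos: [518.8, -65.3, 318.6]
tcp_rot: [-3.129, -0.038, -0.02]
contact_force: [-0.3, -0.1, -2.4]
opening: 51.0
```

Call:
send_rows --increments '[{"gripper": 0, "delta_pos": [8, -25, 0], "roll": 0}, {"gripper": 0, "delta_pos": [5, -15, 0], "roll": 0}, {"gripper": 0, "delta_pos": [0, 0, 0], "roll": 0}, {"gripper": 0, "delta_pos": [0, 0, 0], "roll": 0}, {"gripper": 0, "delta_pos": [0, 0, 0], "roll": 0}, {"gripper": 0, "delta_pos": [0, 0, 0], "roll": 0}, {"gripper": 0, "delta_pos": [0, 0, 0], "roll": 0}, {"gripper": 0, "delta_pos": [0, 0, 0], "roll": 0}]'

```text
t: 47.1
ee_pos: [529.6, -16.1, 319.8]
tcp_rot: [-3.127, -0.054, -0.018]
contact_force: [-0.5, -0.4, -2.0]
opening: 51.1
```

Run:
```python
from h import *
to(536,-11,200)
```

```text
t 47.1 pos [529.6 -16.1 319.8] yaw 1.96 tilt 1.05 open 51.1 F [-0.5 -0.4 -2. ] tooldelta [  5.2  -3.2 119.9] q [ 0.23  0.25 -0.36  1.69  0.08  1.21 -1.69]
```

Call:
send_rows --increments '[{"gripper": 0, "delta_pos": [4, -3, 10], "roll": 0}, {"gripper": 0, "delta_pos": [0, -1, 20], "roll": 0}, {"gripper": 0, "delta_pos": [0, -2, 25], "roll": 0}, {"gripper": 0, "delta_pos": [0, -2, 25], "roll": 0}, {"gripper": 0, "delta_pos": [0, -2, 20], "roll": 0}, {"gripper": 0, "delta_pos": [0, 0, 10], "roll": 0}, {"gripper": 0, "delta_pos": [0, 0, 0], "roll": 0}, {"gripper": 0, "delta_pos": [0, 0, 0], "roll": 0}]'

```text
t: 47.77
ee_pos: [535.9, -8.1, 202.2]
tcp_rot: [-3.128, -0.04, -0.02]
contact_force: [0.3, 1.1, -2.2]
opening: 50.8
```

Run:
```python
from h import *
to(536,-11,150)
```

```text
t 47.77 pos [535.9  -8.1 202.2] yaw 1.45 tilt 1.08 open 50.8 F [ 0.3  1.1 -2.2] tooldelta [-0.6  3.6 52.2] q [ 0.19  0.36 -0.35  1.84  0.14  0.94 -1.76]
```

Call:
send_rows --increments '[{"gripper": 0, "delta_pos": [-1, 2, 6], "roll": 0}, {"gripper": 0, "delta_pos": [-1, 1, 14], "roll": 0}, {"gripper": 0, "delta_pos": [-1, 0, 16], "roll": 0}, {"gripper": 0, "delta_pos": [-1, 0, 14], "roll": 0}, {"gripper": 0, "delta_pos": [0, 0, 8], "roll": 0}, {"gripper": 0, "delta_pos": [0, 0, 0], "roll": 0}, {"gripper": 0, "delta_pos": [0, 0, 0], "roll": 0}, {"gripper": 0, "delta_pos": [0, 0, 0], "roll": 0}]'

```text
t: 48.43
ee_pos: [537.1, -12.5, 146.2]
tcp_rot: [-3.128, -0.034, -0.037]
contact_force: [-0.1, -1.0, -1.0]
opening: 50.9
```

Run:
```python
from h import *
to(536,-11,117)
```

```text
t 48.43 pos [537.1 -12.5 146.2] yaw 1.24 tilt 1.54 open 50.9 F [-0.1 -1.  -1. ] tooldelta [-1.8 -1.2 29.2] q [ 0.18  0.43 -0.34  1.91  0.18  0.81 -1.79]
```

Call:
send_rows --increments '[{"gripper": 0, "delta_pos": [-2, -1, 5], "roll": 0}, {"gripper": 0, "delta_pos": [-1, 0, 8], "roll": 0}, {"gripper": 0, "delta_pos": [-1, 0, 7], "roll": 0}, {"gripper": 0, "delta_pos": [0, 0, 5], "roll": 0}, {"gripper": 0, "delta_pos": [0, 0, 2], "roll": 0}, {"gripper": 0, "delta_pos": [0, 0, 0], "roll": 0}, {"gripper": 0, "delta_pos": [0, 0, 0], "roll": 0}, {"gripper": 0, "delta_pos": [0, 0, 0], "roll": 0}]'

```text
t: 49.1
ee_pos: [535.0, -11.0, 118.4]
tcp_rot: [-3.128, -0.034, -0.043]
contact_force: [0.1, 0.2, -2.2]
opening: 51.0
```

Run:
```python
from h import *
to(536,-11,115)
```

```text
t 49.1 pos [535.  -11.  118.4] yaw 1.24 tilt 1.73 open 51.0 F [ 0.1  0.2 -2.2] tooldelta [1.  0.1 3.4] q [ 0.17  0.46 -0.32  1.95  0.2   0.74 -1.81]
```

Call:
send_rows --increments '[{"gripper": 0, "delta_pos": [1, 0, 1.5], "roll": 0}, {"gripper": 0, "delta_pos": [0, 0, 1], "roll": 0}, {"gripper": 0, "delta_pos": [0, 0, 1], "roll": 0}, {"gripper": 0, "delta_pos": [0, 0, 0], "roll": 0}, {"gripper": 0, "delta_pos": [0, 0, 0], "roll": 0}, {"gripper": 0, "delta_pos": [0, 0, 0], "roll": 0}, {"gripper": 0, "delta_pos": [0, 0, 0], "roll": 0}, {"gripper": 0, "delta_pos": [0, 0, 0], "roll": 0}]'

```text
t: 49.77
ee_pos: [536.9, -10.9, 115.3]
tcp_rot: [-3.128, -0.034, -0.045]
contact_force: [-0.8, -0.6, -2.3]
opening: 51.0
```

Run:
```python
from h import *
to(536,-11,115)
```

```text
t 49.77 pos [536.9 -10.9 115.3] yaw 1.24 tilt 1.81 open 51.0 F [-0.8 -0.6 -2.3] tooldelta [-0.9  0.1  0.3] q [ 0.17  0.46 -0.32  1.95  0.2   0.73 -1.81]
```

Call:
send_rows --increments '[{"gripper": 0, "delta_pos": [0, 0, 0.8], "roll": 0}, {"gripper": 0, "delta_pos": [0, 0, 0.5], "roll": 0}, {"gripper": 0, "delta_pos": [0, 0, 0], "roll": 0}, {"gripper": 0.7, "delta_pos": [0, 0, 0], "roll": 0}, {"gripper": 0.8, "delta_pos": [0, 0, 0], "roll": 0}, {"gripper": 1, "delta_pos": [0, 0, 0], "roll": 0}, {"gripper": 1, "delta_pos": [0, 0, 0], "roll": 0}, {"gripper": 1, "delta_pos": [0, 0, 0], "roll": 0}]'

```text
t: 50.43
ee_pos: [538.1, -10.7, 115.1]
tcp_rot: [-3.128, -0.034, -0.049]
contact_force: [0.3, 0.5, 0.4]
opening: 85.6
```

Call:
send_rows --increments '[{"gripper": 1, "delta_pos": [0, 0, 0], "roll": 0}, {"gripper": 1, "delta_pos": [0, 0, -8], "roll": 0}, {"gripper": 1, "delta_pos": [0, 0, -20], "roll": 0}, {"gripper": 1, "delta_pos": [0, 0, -30], "roll": 0}, {"gripper": 1, "delta_pos": [0, 0, -35], "roll": 0}, {"gripper": 1, "delta_pos": [0, 0, -35], "roll": 0}, {"gripper": 1, "delta_pos": [0, 0, -35], "roll": 0}, {"gripper": 1, "delta_pos": [0, 0, -30], "roll": 0}]'

```text
t: 51.1
ee_pos: [527.2, -13.1, 311.8]
tcp_rot: [-3.127, -0.037, -0.026]
contact_force: [1.1, 0.1, 0.5]
opening: 85.8
```

Call:
send_rows --increments '[{"gripper": 1, "delta_pos": [0, 0, -20], "roll": 0}, {"gripper": 1, "delta_pos": [0, 0, 0], "roll": 0}, {"gripper": 1, "delta_pos": [0, 0, 0], "roll": 0}, {"gripper": 1, "delta_pos": [0, 0, 0], "roll": 0}, {"gripper": 1, "delta_pos": [0, 0, 0], "roll": 0}, {"gripper": 1, "delta_pos": [0, 0, 0], "roll": 0}, {"gripper": 1, "delta_pos": [0, 0, 0], "roll": 0}, {"gripper": 1, "delta_pos": [0, 0, 0], "roll": 0}]'

```text
t: 51.77
ee_pos: [527.1, -12.7, 340.2]
tcp_rot: [-3.127, -0.039, -0.04]
contact_force: [-0.6, -0.8, -0.6]
opening: 85.1
```

Run:
```python
from h import *
to(536,-11,290)
st=env.state(); cv2.imwrite("pics/w18.png", env.grab_frame("wrist")[:,:,::-1]); np.save("w18.npy",st,allow_pickle=True)
cv2.imwrite("pics/side18.png",cv2.resize(env.grab_frame("side")[150:360,200:410,::-1],(600,600)))
w=cv2.imread("pics/w18.png")
for x,y in [(515,97),(536,-11)]:
    draw(w,"wrist",circ(x,y,7,40),(0,255,0),st)
    for z,r in [(7,26),(129,26)]: draw(w,"wrist",circ(x,y,z,r),(255,255,0),st)
draw(w,"wrist",circ(511,315.5,51,29),(255,0,0),st)
cv2.imwrite("pics/w18o.png",w)
```

```text
t 51.77 pos [527.1 -12.7 340.2] yaw 1.41 tilt 1.7 open 85.1 F [-0.6 -0.8 -0.6] tooldelta [ 7.6 -0.8 50.4] q [ 0.23  0.23 -0.37  1.67  0.07  1.23 -1.7 ]
```

View pics/w18o.png

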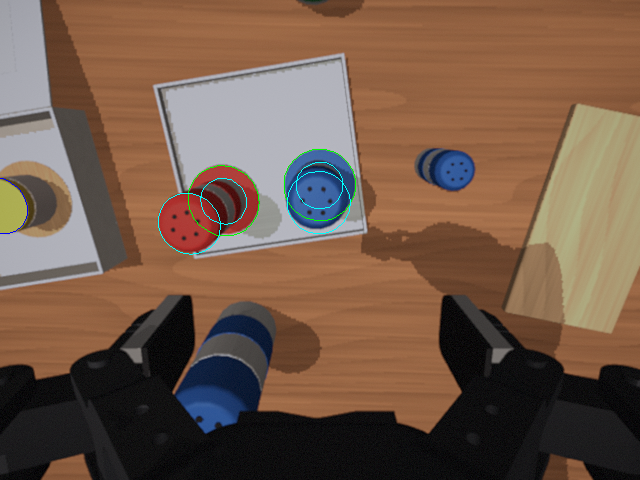

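View pics/side18.png

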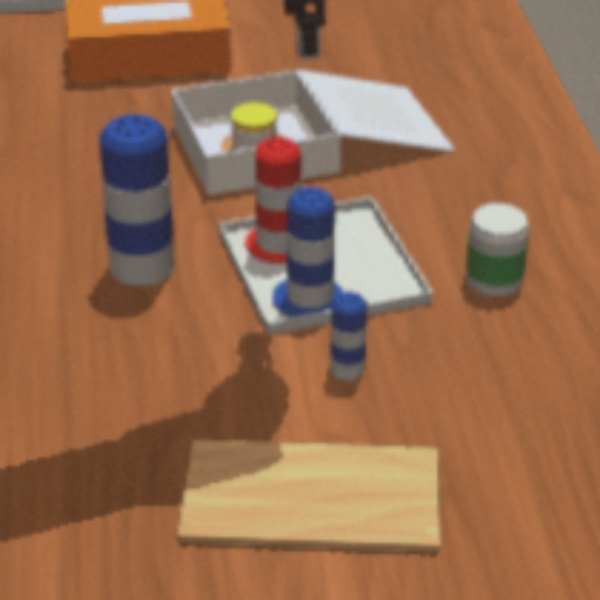

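Both shakers stand upright and centred on their coasters: red cap at (189,222), blue cap at (318,196), both inside the overlays. The pot is on the mark and the gripper is clear, so I hand in.

Run:
```python
from rig import env
print(env.job_done(), env.state()["t"])
```

```text
the job is handed in; nothing more can be done
the job is handed in; nothing more can be done
```

I moved the red and the middle-sized blue shaker onto the side board, then set the icing pot on the mark in the pastry box. After that I put each shaker back on its own coaster. I handed the job in at about 52 s; the interface gives no verdict.

- **Last pictures:** the final wrist and side views show the shakers and the pot upright. Shakers and pot match the expected outlines to within 1–2 mm of the coaster centres and the mark. The gripper was open and clear, with the TCP at about 340 mm.
- **Bystanders:** the sprinkle can, spatula and carton were never approached. The can and carton look unmoved in the last side view. The spatula is outside that view and was last seen in place earlier.
- **Disagreements:** the tool drifted 1–2° off vertical and slid up to 20 mm sideways during descents. I corrected both from the pose readings before each grasp and release. The automatic outline fits on the top-camera images were poor, as were two on wrist images, so there I relied on the wrist overlays.

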